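Seal the jars and set the yoghurt maker going

ROBOT

A 6-joint arm with a two-finger parallel gripper is mounted at the origin on a cart in front of the work surface, level with it; the furniture and walls round the work are solid. World frame = base frame: x ahead of the robot, y to its left, z up, the work surface at z = 0. Lengths are in m, angles in rad, forces in N, time in s.
With the tool pointing down it reaches from about 0.3 to 0.875 m from the base axis. Payload 6.4 kg.
Tool frame: the origin (TCP) lies where the fingers leave the gripper's body, on its centre line; the fingertips stand 73 mm ahead of it and the grasp point (between the pads) lies 54 mm ahead of it; z points along the fingers, y is the line along which they close (so a half turn about z gives the same grasp; the last joint's range is limited). The gripper opens to 85 mm and grips with 20 to 120 N. Pads are 22 mm wide; open, the fingers measure 114 mm over their backs; the gripper's body (76 mm by 85 mm) begins 54 mm behind the grasp point. The pads swing forward as they close: fully open they stand 13 mm farther back than shut.
Start: joints at [-1.314, 0.181, 1.607, -0, 1.354, -0.206], TCP at [0.257, -0.515, 0.304] pointing down, gripper open.
Joint ranges: [-2.99, 2.99], [-0.89, 2.07], [0.3, 2.58], [-1.14, 4.28], [0, 2.63], [-3.12, 3.12]. Speed limits (rad/s): [2.57, 2.57, 3.01, 3.14, 3.14, 3.14].

INTERFACE

Orientations are given as a unit quaternion [w, x, y, z].
In Python, from bench import ctrl gives the robot as it stands.
- The arm moves only by the tool carry_out, never from a script. Its argument "steps" is one flat list of numbers, 7 for each row, row after row: the shift along the tool's x, y, z in m, then the turn, a rotation vector about the tool's x, y, z in rad, then the opening, from 0 (shut) to 1 (fully open). In form: [dx, dy, dz, wx, wy, wz, claw, dx, dy, dz, wx, wy, wz, claw, ...]. A call has 1 to 20 rows; each row is the pose to reach, as a shift and turn from the pose commanded when the call began, along the tool's axes at that moment; what a row does not reach only later rows make up. A row lasts 1/10 s, in which the tool goes at most 50 mm and 8.59 degrees, less where a joint would pass 70% of its speed; a pose out of reach is approached as far as the arm can. A call with a gripper value outside its range is refused whole. The fingers move at their own pace and stop on an object; the grip force is fixed at half the most. Time passes only in rows, so rows that repeat a pose let the fingers close. It gives the time, the measured TCP pose, the force, the opening and the grip force at its end, in the units of the state.
- ctrl.get_obs(): the state, without advancing time (a new reading comes with each control period).
- ctrl.camera(name): name is "scene" or "top" or "wrist"; returns the picture (384x512x3 uint8, red, green, blue); there is no depth.
- ctrl.camera_params(name): a dict with "vertical_fov" (degrees; the focal length in pixels is half the picture's height over the tangent of half this angle, whatever the lens; pixels are square), "cx", "cy" (the principal point, pixels), "k1" (the pictures are not rectified: a ray, as slopes to the right and down, at radius r is drawn at 1 + k1 r^2 times it, then the intrinsics apply), "cam_to_world" (4x4, takes a point from camera to world coordinates); the wrist camera has in their place "hand_eye" (4x4, takes a point from camera to tool coordinates, whose origin is the TCP and whose axes are the flange's). Camera axes: x right, y down, z forward; pixel columns grow to the right and rows downward; lengths in m; the calibration is good to about 2 mm. A picture is of the moment at which its call begins: read the wrist's pose just before it. camera_params takes no time and is no camera call.
- ctrl.hand_in(): hands the job in; it is judged then, once.
The state is a dict: "time_s": time; "q": joint angles; "dq": joint speeds; "joint_efforts": joint torques, N m; "eef_pos": TCP position; "eef_rot": TCP orientation; "wrist_force": force on the tool from outside, world axes, zero at the start; "torque": the same for the moment, N m; "opening": opening from 0.0 (shut) to 1.0 (fully open); "grasp_force": force on a finger pad.
Only numpy, scipy, OpenCV 4.12 (cv2) and the standard library are available. Lean on these libraries where they do the work, as an engineer would, in place of code of your own. Each camera call takes 0.05 s, during which the arm holds its last target. There are 200 camera calls.

TASK

Get tonight's yoghurt going: snap the lid of every jar on the worktop fully home and stand the jars upright in the wells of the yoghurt maker, then shut its cover until the catch clicks. With its dial turned to the long mark, press the start button last. Keep the jars upright all the while and leave the other things on the worktop where they are.

Things in the scene. Friction and masses are not known exactly. Their poses are not given: they have to be found in the camera images.
- jar_1: round white jar, 54 mm diameter from 4 to 49 mm height, 71 mm high with its lid shut, about 0.27 kg; two or three such jars stand on the worktop, lids ajar. Origin: centre of its underside, z up; its lid's hinge lies towards its +x, the thumb lip (34 mm from the axis) towards -x. A grip across its y axis, below the lid, is clear of lip and hinge
- jar_2: second jar, the same as jar_1 (may be absent)
- jar_3: third jar, the same as jar_1 (may be absent)
- jar_1_lid (a joint): flat grey snap lid of jar_1 (58 mm disc, 8 mm thick, with a 5 mm thumb lip), hinged 30 mm from the jar's axis on its +x side, 62 mm up. 0 rad = snapped home (its top level, 70 to 71 mm above the jar's underside), about 0.22 = ajar, as found. Pressed down on the lip side (best about 18 mm from the axis towards -x; farther out the jar may tip) it takes 6 to 8 N to get past the snap near 0.08 rad; below that it pulls itself home and stays, above it springs back up
- jar_2_lid (a joint): the same for jar_2
- jar_3_lid (a joint): the same for jar_3
- maker: yoghurt maker, fixed: white base 195 (x) by 268 (y) mm, 52 mm high, with three round wells in a row along y. Origin: centre of its underside; its front, with dial and button on a ledge, faces its own -x
- well_1 (a point): centre of the floor of the right-hand well as seen from the maker's front (65 mm diameter, 14 mm deep, so its floor is 38 mm above the worktop); the wells are 80 mm apart. A jar fits any well, turned any way
- well_2 (a point): the same of the middle well
- well_3 (a point): the same of the left-hand well
- cover (a joint): clear cover of the yoghurt maker, a box 118 mm deep, 256 mm wide and 67 mm high, hinged along the back of the base. 0 rad = shut on its catch, 1.75 = open as far as it goes (leaning back a little; it stays so). Pushed forward and down it falls by itself once below about 0.6 rad, but comes to rest ajar on the sprung roller of the catch, at about 0.08 rad; 6 to 8 N down on the handle takes it past the roller until it clicks and holds
- cover_hinge (a point): middle of the cover's hinge line (the line runs along the maker's y axis), 90 mm behind (towards its +x) the maker's centre and 52 mm up
- cover_handle (a point): point on the cover's handle, a grey lip 70 mm wide (y), 10 mm thick that stands 25 mm out of the middle of the cover's front. The point is in the middle of its upper face, 11 mm from its tip; axes turn with the cover: z out of the upper face, -x outward. With the cover shut it lies 142 mm in front of and 38 mm above the hinge; with the cover open the lip stands up and its upper face looks backward
- start_top (a point): top of the round black start button, 24 mm across, on the maker's front ledge, to the left of the cover's handle as seen from the maker's front (towards the maker's +y)
- start (a joint): start button, pressed straight down: 0 = up, 0.005 m = fully down, with about 5 N; it springs back
- yoghurt_pot: bystander: yoghurt pot 72 mm across, 72 mm high; origin under its centre
- vanilla_bottle: bystander: small brown bottle with a dropper cap, 34 mm across, 102 mm high; origin under its centre
- espresso_cup_b: bystander: small white cup with a handle, 62 by 88 mm, 50 mm high; origin underneath
- chocolate_bar: bystander: wrapped chocolate bar, 52 by 150 by 12 mm, lying flat; origin under its centre
- dial (a joint): hours dial on the right of the maker's front ledge (as seen from the maker's front), a grey knob with a bar grip 34 mm long, 11 mm thick and 22 mm high and a black pointer line on one end. It turns about the vertical with a little friction and stays where it is left; its value grows clockwise seen from above, from 0 (pointer to the maker's front, -x) to 2.1 rad. Four short black marks stand on the ledge at 0, 0.35, 0.7 and 1.05 and one long thick mark, the last, at 1.4 rad
- dial_grip (a point): middle of the top of the dial's bar grip, on its axis (27 mm above the ledge); the bar lies along this point's x axis, the pointer end towards -x
Things that resemble listed ones, but are neither listed nor needed, are in the scene too. What is shaped like the jar_3 but blue or green is not meant. Leave any orange look-alike of the jar_1 alone.

How it is judged:
By the outcome, as a careful person would: the job done as asked, in the order asked, and still so for the second after the job is handed in, with the robot touching nothing.
Of jar_1, jar_2, jar_3 only 2 to 3 are there at a start; the rules pass over those that are not, and their reading is None.
At some moment in a run one of jar_1, jar_2, jar_3 may be knocked a few centimetres aside while the robot is not near it.
It also fails if it takes over 210 s, if anything falls off the work surface, if the arm or the gripper's body presses on something with over 40 N, if the wrist force passes 120 N, or if a joint passes its speed limit or range.

## Working session

There is one attempt and no reset: what is moved stays moved. The work goes in short steps, Python scripts to look and compute and a tool call to move; the robot and the scene stay as the last step left them, time stands still between calls to the robot, and variables do not carry over. Pictures are saved under pics/ and viewed, at most 14 in all, crops included, and the job is handed in when it is done.

Besides the shell and the picture viewer there is one more tool, called after "Call:" by a JSON object that holds its "api" and its "payload", one argument or row to a line. carry_out: Moves the arm, as the interface text tells. Its arguments: {"type":"object","properties":{"steps":{"type":"array"}},"required":["steps"]}

```bash
ls; mkdir -p pics; cat > h.py <<'E'
import numpy as np, cv2
from scipy.spatial.transform import Rotation as R
from bench import ctrl
def pose(o=None):
    o=o or ctrl.get_obs(); w,x,y,z=o["eef_rot"]; T=np.eye(4); T[:3,:3]=R.from_quat([x,y,z,w]).as_matrix(); T[:3,3]=o["eef_pos"]; return T
def snap(name,fn):
    T=pose(); im=ctrl.camera(name); cv2.imwrite("pics/"+fn+".png",im[:,:,::-1]); 
    p=ctrl.camera_params(name); M=p["cam_to_world"] if name!="wrist" else T@np.array(p["hand_eye"])
    np.savez("pics/"+fn+".npz",M=np.array(M),fov=p["vertical_fov"],cx=p["cx"],cy=p["cy"],k1=p["k1"],im=im); return im
def load(fn): return np.load("pics/"+fn+".npz")
def ray(d,u,v):
    f=192/np.tan(np.radians(float(d["fov"]))/2)
    K=np.array([[f,0,float(d["cx"])],[0,f,float(d["cy"])],[0,0,1]])
    a,b=(u-float(d["cx"]))/f,(v-float(d["cy"]))/f
    rd=np.hypot(a,b); r=rd
    for _ in range(30): r=rd/(1+float(d["k1"])*r*r)
    s=r/rd if rd>0 else 1
    M=d["M"]; return M[:3,3],M[:3,:3]@np.array([a*s,b*s,1])
def onz(d,u,v,z):
    o,r=ray(d,u,v); return o+r*(z-o[2])/r[2]
def proj(d,P):
    f=192/np.tan(np.radians(float(d["fov"]))/2); M=d["M"]
    c=M[:3,:3].T@(np.array(P)-M[:3,3]); a,b=c[0]/c[2],c[1]/c[2]; k=1+float(d["k1"])*(a*a+b*b)
    return np.array([float(d["cx"])+f*a*k,float(d["cy"])+f*b*k])
def tri(d1,p1,d2,p2):
    o1,r1=ray(d1,*p1);o2,r2=ray(d2,*p2)
    s=np.linalg.lstsq(np.c_[r1,-r2],o2-o1,rcond=None)[0]; a=o1+r1*s[0];b=o2+r2*s[1]; return (a+b)/2,np.linalg.norm(a-b)
E
python3 - <<'E'
from h import *
np.set_printoptions(precision=3,suppress=True)
a=snap("top","top0");b=snap("scene","scene0")
for n,im in(("top0",a),("scene0",b)): cv2.imwrite(f"pics/{n}b.png",cv2.resize(im[:,:,::-1],(800,600),interpolation=cv2.INTER_CUBIC))
for n in("top0","scene0"): d=load(n); print(d["M"],d["fov"],d["cx"],d["cy"],d["k1"])
print(ctrl.camera_params("wrist")); print(ctrl.get_obs())
E
```

```text
pics
[[ 0.02  -0.994  0.103  0.397]
 [-1.    -0.021 -0.009 -0.058]
 [ 0.011 -0.103 -0.995  1.327]
 [ 0.     0.     0.     1.   ]] 52.74756427034662 252.0079398841962 191.6228642593049 -0.05969556432673991
[[-0.612 -0.449  0.651 -0.376]
 [-0.791  0.364 -0.492  0.605]
 [-0.016 -0.816 -0.578  0.887]
 [ 0.     0.     0.     1.   ]] 46.85640584140341 251.11117134298325 193.6840012598971 -0.04454084776109797
{'vertical_fov': 68.87024435664146, 'cx': 249.7448026916947, 'cy': 189.67248162807127, 'k1': -0.006568399112590098, 'hand_eye': array([[ 0.001, -0.962, -0.272,  0.069],
       [ 1.   ,  0.002,  0.   ,  0.   ],
       [ 0.   , -0.272,  0.962, -0.069],
       [ 0.   ,  0.   ,  0.   ,  1.   ]])}
{'time_s': 0.1, 'q': array([-1.314,  0.181,  1.608,  0.   ,  1.354, -0.206]), 'dq': array([-0.001, -0.   , -0.002, -0.002, -0.   , -0.   ]), 'joint_efforts': array([  0.   , -44.588, -35.224,  -0.   ,   0.004,   0.   ]), 'eef_pos': array([ 0.257, -0.514,  0.303]), 'eef_rot': array([-0.001,  0.973,  0.229, -0.   ]), 'wrist_force': array([-0.232, -0.367, -0.345]), 'torque': array([0.017, 0.042, 0.048]), 'grasp_force': 0.0, 'opening': 0.9976828157534569}
```

View pics/top0b.png

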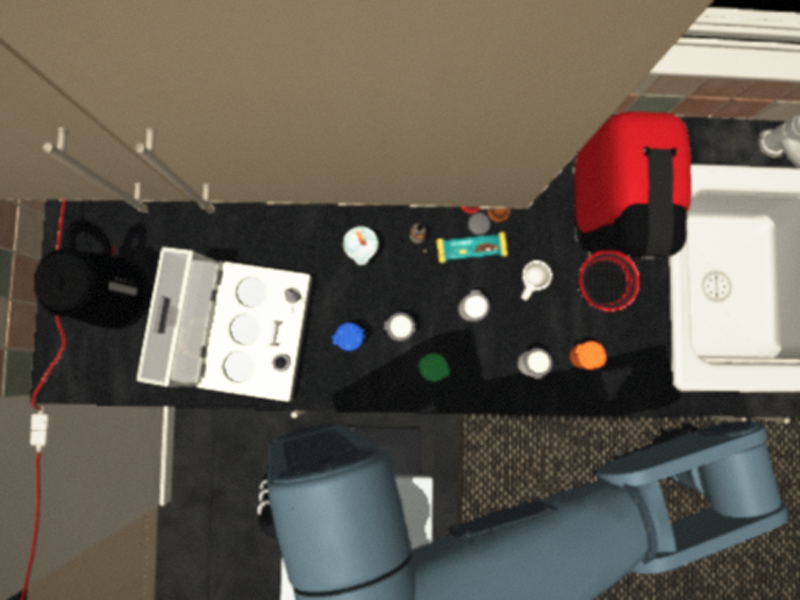

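View pics/scene0b.png

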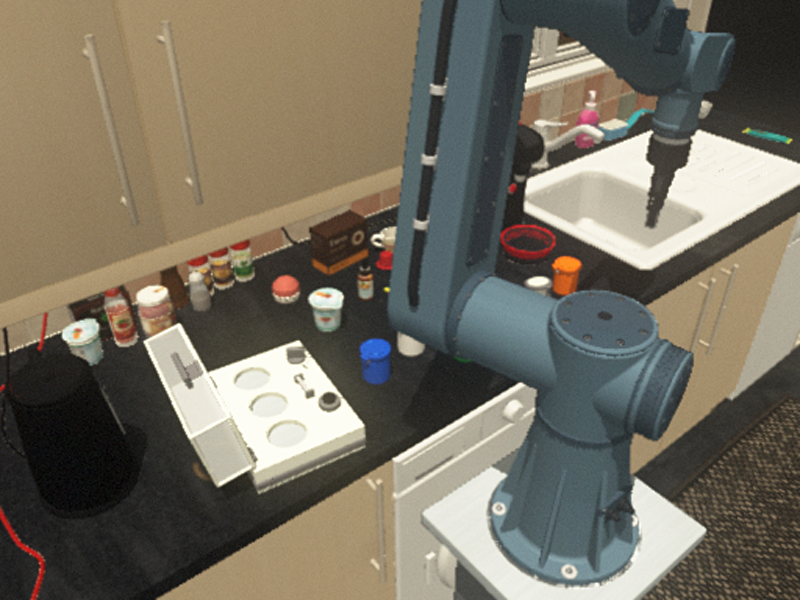

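The top view shows three white jars at (400,326), (474,305) and (537,363) in the 800-wide picture. The blue (349,337), green (434,367) and orange (589,355) look-alikes are to be left alone. The maker is at left with its cover open to the left. The dial is at (292,295), the start button at (281,362) and the wells at (251,292), (244,329) and (237,367).

```bash
python3 - <<'E'
from h import *
np.set_printoptions(precision=3,suppress=True)
d=load("top0"); s=512/800
for n,u,v,z in [("jarA",400,326,.07),("jarB",474,305,.07),("jarC",537,363,.07),("blue",349,337,.07),("green",434,367,.07),("orange",589,355,.07),("w1",251,292,.038),("w2",244,329,.038),("w3",237,367,.038),("dial",292,295,.06),("start",281,362,.05),("cFR",310,273,.052),("cFL",291,400,.052),("cup",537,275,.05),("bottle",418,235,.1),("pot",361,244,.07),("choc",473,247,.012),("edge",400,408,0),("cabinet edge?",400,205,0),("hang",167,315,.2),("red strainer",609,280,0.05)]:
    print(n,onz(d,(u+.5)*s-.5,(v+.5)*s-.5,z)[:2], np.hypot(*onz(d,(u+.5)*s-.5,(v+.5)*s-.5,z)[:2]).round(3))
E
```

```text
jarA [ 0.473 -0.083] 0.48
jarB [ 0.52  -0.237] 0.572
jarC [ 0.402 -0.37 ] 0.546
blue [0.448 0.022] 0.449
green [ 0.39  -0.155] 0.419
orange [ 0.42  -0.479] 0.638
w1 [0.542 0.238] 0.591
w2 [0.462 0.249] 0.525
w3 [0.381 0.261] 0.461
dial [0.534 0.146] 0.554
start [0.393 0.165] 0.427
cFR [0.583 0.11 ] 0.594
cFL [0.315 0.141] 0.345
cup [ 0.59  -0.375] 0.699
bottle [ 0.66  -0.116] 0.67
pot [0.645 0.002] 0.645
choc [ 0.655 -0.242] 0.698
edge [ 0.299 -0.088] 0.312
cabinet edge? [ 0.749 -0.079] 0.753
hang [0.477 0.357] 0.596
red strainer [ 0.582 -0.532] 0.789
```

Call:
{"api": "carry_out", "payload": {
  "steps": [0.282,-0.178,-0.046,0,0,0.463,1,0.282,-0.178,-0.046,0,0,0.463,1,0.282,-0.178,-0.046,0,0,0.463,1,0.282,-0.178,-0.046,0,0,0.463,1,0.282,-0.178,-0.046,0,0,0.463,1,0.282,-0.178,-0.046,0,0,0.463,1,0.282,-0.178,-0.046,0,0,0.463,1,0.282,-0.178,-0.046,0,0,0.463,1,0.282,-0.178,-0.046,0,0,0.463,1,0.282,-0.178,-0.046,0,0,0.463,1,0.282,-0.178,-0.046,0,0,0.463,1,0.282,-0.178,-0.046,0,0,0.463,1]
}}

```text
time_s: 1.3
eef_pos: [0.429, -0.2304, 0.3495]
eef_rot: [-0.0, 1.0, -0.001, -0.0]
wrist_force: [0.4, 0.0, -0.3]
opening: 1.003
grasp_force: 0.0
```

```bash
cat >> h.py <<'E'
def go(x,y,z,yaw=None):
    "row for a tool-down target; yaw = heading of tool x in world"
    T=pose(); c=np.arctan2(T[1,0],T[0,0]); yaw=c if yaw is None else yaw
    Rt=np.array([[np.cos(yaw),np.sin(yaw),0],[np.sin(yaw),-np.cos(yaw),0],[0,0,-1.]])
    p=T[:3,:3].T@(np.array([x,y,z])-T[:3,3]); w=R.from_matrix(T[:3,:3].T@Rt).as_rotvec()
    print("row",np.r_[p,w].round(4).tolist(),"from",T[:3,3].round(4),"yaw",round(c,3),"nrows",max(np.linalg.norm(p)/.05,np.linalg.norm(w)/.15).round(1))
E
python3 - <<'E'
from h import *
im=snap("wrist","w1"); cv2.imwrite("pics/w1b.png",cv2.resize(im[:,:,::-1],(800,600),interpolation=cv2.INTER_CUBIC)); go(.43,-.23,.35,0)
E
```

```text
row [0.0009, -0.0003, -0.0004, -0.0003, 0.0005, -0.0021] from [ 0.4291 -0.2303  0.3496] yaw -0.002 nrows 0.0
```

View pics/w1b.png

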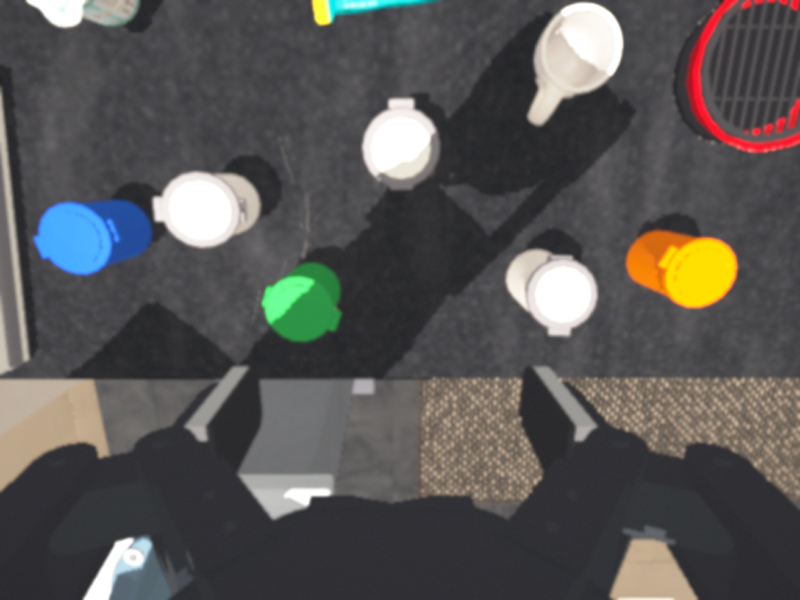

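The wrist picture shows the three white jars, all turned upright. Their lid centres and thumb lips (800-wide pixels) are:
- **Jar A:** lid (201,209), lip (161,209), so its lip points to world +y.
- **Jar B:** lid (400,146), lip (401,104), so its lip points to +x.
- **Jar C:** lid (561,293), lip (559,330), so its lip points to -x.

Blue, green and orange are the decoys. I'll measure the lids with circle fits.

```bash
python3 - <<'E'
from h import *
np.set_printoptions(precision=4,suppress=True)
d=load("w1"); im=d["im"]; g=cv2.cvtColor(im,cv2.COLOR_RGB2GRAY); s=512/800
for n,c,l in [("A",(201,209),(161,209)),("B",(400,146),(401,104)),("C",(561,293),(559,330))]:
    x,y=np.array(c)*s; x0,y0=int(x-45),int(y-45); y0=max(y0,0)
    cr=cv2.resize(g[y0:y0+90,x0:x0+90],None,fx=4,fy=4,interpolation=cv2.INTER_CUBIC)
    H=cv2.HoughCircles(cv2.GaussianBlur(cr,(0,0),2),cv2.HOUGH_GRADIENT_ALT,1.5,30,param1=150,param2=.6,minRadius=75,maxRadius=120)
    print(n,"guess",x,y)
    if H is not None:
        for h in H[0][:4]:
            u,v=x0+(h[0]+.5)/4-.5,y0+(h[1]+.5)/4-.5; P=onz(d,u,v,.0765); L=onz(d,l[0]*s,l[1]*s,.082)
            print("  px",u,v,"r",h[2]/4,"P",P[:2],"lipdir",np.degrees(np.arctan2(*(L-P)[[1,0]])))
            print("  radius m",np.linalg.norm(onz(d,u+h[2]/4,v,.0765)-P))
E
```

```text
A guess 128.64000000000001 133.76
B guess 256.0 93.44
  px 256.375 93.75 r 25.126604 P [ 0.5163 -0.2385] lipdir -0.03939799182062559
  radius m 0.0291021380214428
C guess 359.04 187.52
  px 359.0 188.875 r 22.511435 P [ 0.4018 -0.3694] lipdir 178.6266528311281
  radius m 0.028644695501333802
  px 342.875 178.0 r 19.172993 P [ 0.416  -0.3476] lipdir -153.48352695342095
  radius m 0.024109623999546935
```

```bash
python3 - <<'E'
from h import *
np.set_printoptions(precision=4,suppress=True)
d=load("w1"); im=d["im"]; s=512/800
for n,c in [("A",(201,209)),("B",(400,146)),("C",(561,293))]:
    x,y=np.array(c)*s; x0,y0=int(x-40),int(y-40)
    for t in (200,235,250):
        m=(im.min(2)>t).astype(np.uint8)[y0:y0+80,x0:x0+80]
        m=cv2.morphologyEx(m,cv2.MORPH_OPEN,np.ones((9,9)))
        cs,_=cv2.findContours(m,0,2); 
        if not cs: continue
        k=max(cs,key=cv2.contourArea); e=cv2.fitEllipse(k)
        print(n,t,np.array(e[0])+[x0,y0],e[1],onz(d,e[0][0]+x0,e[0][1]+y0,.0765)[:2])
print(proj(d,(.43,-.23,.07)))
P=onz(d,201*s,209*s,.0765)[:2]; print(P, np.degrees(np.arctan2(*(onz(d,161*s,209*s,.082)[:2]-P)[::-1])))
E
```

```text
A 200 [127.0647 133.7063] (44.235313415527344, 51.76219177246094) [ 0.471 -0.083]
A 235 [126.4996 134.1945] (38.46498107910156, 43.62480926513672) [ 0.4704 -0.0823]
A 250 [127.6471 134.153 ] (35.75031280517578, 39.57110595703125) [ 0.4704 -0.0837]
B 200 [254.3282  90.546 ] (41.55787658691406, 47.48829650878906) [ 0.5198 -0.2361]
B 235 [252.5127  89.2845] (32.760597229003906, 42.689552307128906) [ 0.5212 -0.234 ]
B 250 [253.8412  90.5599] (27.61512565612793, 38.268653869628906) [ 0.5198 -0.2355]
C 200 [358.9378 188.528 ] (41.766117095947266, 44.526283264160156) [ 0.4023 -0.3693]
C 235 [359.8928 188.1422] (35.037113189697266, 35.80079650878906) [ 0.4028 -0.3704]
C 250 [359.9186 187.9749] (33.60776138305664, 34.31246566772461) [ 0.403  -0.3704]
[249.1888 166.0777]
[ 0.4709 -0.0849] 88.98837777232045
```

Call:
{"api": "carry_out", "payload": {
  "steps": [0.042,-0.161,0.15,0,0,-0.15,0,0.042,-0.161,0.15,0,0,-0.3,0,0.042,-0.161,0.15,0,0,-0.45,0,0.042,-0.161,0.15,0,0,-0.6,0,0.042,-0.161,0.15,0,0,-0.75,0,0.042,-0.161,0.15,0,0,-0.9,0,0.042,-0.161,0.15,0,0,-1.05,0,0.042,-0.161,0.15,0,0,-1.2,0,0.042,-0.161,0.15,0,0,-1.35,0,0.042,-0.161,0.15,0,0,-1.5,0,0.042,-0.161,0.15,0,0,-1.571,0,0.042,-0.161,0.15,0,0,-1.571,0,0.042,-0.161,0.17,0,0,-1.571,0,0.042,-0.161,0.18,0,0,-1.571,0,0.042,-0.161,0.18,0,0,-1.571,0]
}}

```text
time_s: 2.85
eef_pos: [0.4704, -0.0682, 0.1683]
eef_rot: [-0.002, 0.708, 0.706, -0.001]
wrist_force: [-0.6, 1.2, -0.2]
opening: 0.001
grasp_force: 0.0
```

```bash
python3 - <<'E'
from h import *
im=snap("wrist","w2"); cv2.imwrite("pics/w2b.png",im[:,:,::-1]); go(.471,-.069,.17,np.pi/2)
E
```

```text
row [-0.0007, -0.0, -0.0008, -0.0021, -0.0008, -0.0013] from [ 0.471  -0.0683  0.1692] yaw 1.57 nrows 0.0
```

View pics/w2b.png

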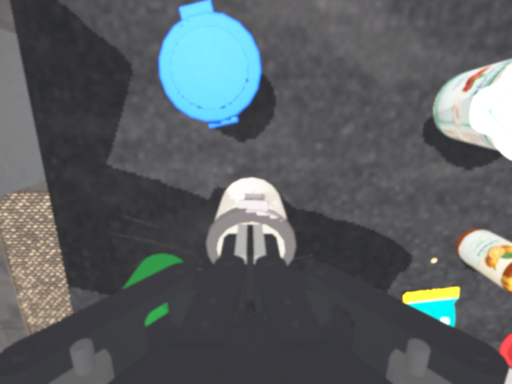

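Jar A's lid is at (252,240), right under the closed fingertips at (250,250), with its lip towards the camera at (256,203). I'm pressing now.

Call:
{"api": "carry_out", "payload": {
  "steps": [0,0,0.008,0,0,0,0,0,0,0.012,0,0,0,0,0,0,0.015,0,0,0,0,0,0,0.018,0,0,0,0,0,0,0.02,0,0,0,0,0,0,0.022,0,0,0,0,0,0,0.024,0,0,0,0,0,0,0.025,0,0,0,0,0,0,0.025,0,0,0,0]
}}

```text
time_s: 3.8
eef_pos: [0.4716, -0.0684, 0.1448]
eef_rot: [0.0, 0.707, 0.707, -0.0]
wrist_force: [0.6, -0.5, -0.2]
opening: -0.0
grasp_force: 0.0
```

Call:
{"api": "carry_out", "payload": {
  "steps": [0,0,0.001,0,0,0,0,0,0,0.002,0,0,0,0,0,0,0.003,0,0,0,0,0,0,0.003,0,0,0,0]
}}

```text
time_s: 4.2
eef_pos: [0.4718, -0.0684, 0.1426]
eef_rot: [-0.0, 0.707, 0.707, -0.0]
wrist_force: [-2.9, 0.8, 9.2]
opening: 0.002
grasp_force: 4.7
```

Call:
{"api": "carry_out", "payload": {
  "steps": [0,0,-0.04,0,0,0,0,-0.013,0,-0.075,0,0,0,1,-0.013,0,-0.1,0,0,0,1,-0.013,0,-0.1,0,0,0,1,-0.013,0,-0.1,0,0,0,1,-0.013,0,-0.1,0,0,0,1]
}}

```text
time_s: 4.8
eef_pos: [0.4709, -0.081, 0.2406]
eef_rot: [-0.001, 0.707, 0.707, -0.0]
wrist_force: [0.2, -0.0, -0.7]
opening: 0.846
grasp_force: 0.0
```

```bash
python3 - <<'E'
from h import *
im=snap("wrist","w3"); cv2.imwrite("pics/w3b.png",im[:,:,::-1]); d=load("w3"); print(proj(d,(.471,-.082,.071)), ctrl.get_obs()["eef_pos"])
E
```

```text
[250.33636429 192.15768949] [ 0.47081108 -0.08092159  0.24036525]
```

View pics/w3b.png

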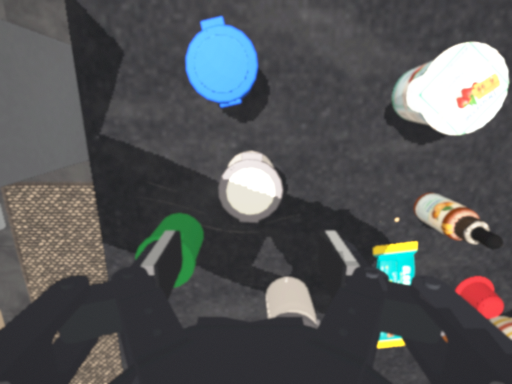

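Jar A's lid is now flat, centred at (250,188), about 2 mm from the prediction. The fingers at (160,250) and (342,250) straddle it. I'm descending to grip it.

Call:
{"api": "carry_out", "payload": {
  "steps": [0.001,0,0.05,0,0,0,1,0.001,0,0.1,0,0,0,1,0.001,0,0.14,0,0,0,1,0.001,0,0.15,0,0,0,1,0.001,0,0.151,0,0,0,1,0.001,0,0.151,0,0,0,0.2,0.001,0,0.151,0,0,0,0.2,0.001,0,0.151,0,0,0,0.2,0.001,0,0.151,0,0,0,0.2,0.001,0,0.151,0,0,0,0.2,0.001,0,0.141,0,0,0,0.2,0.001,0,0.1,0,0,0,0.2,0.001,0,0.05,0,0,0,0.2,0.001,0,0.04,0,0,0,0.2]
}}

```text
time_s: 6.25
eef_pos: [0.4747, -0.0815, 0.2087]
eef_rot: [0.005, 0.707, 0.707, 0.002]
wrist_force: [0.8, -0.7, -0.6]
opening: 0.624
grasp_force: 63.1
```

```bash
python3 - <<'E'
from h import *
np.set_printoptions(precision=4,suppress=True)
d=load("top0"); s=512/800
P=lambda u,v,z: onz(d,(u+.5)*s-.5,(v+.5)*s-.5,z)[:2]
# well rings seen at maker top rim & floor; finer: dark/bright crop
im=d["im"]; cv2.imwrite("pics/mk.png",cv2.resize(im[150:265,85:205,::-1],(600,575),interpolation=cv2.INTER_CUBIC))
x=P(310,273,.052)-P(291,400,.052); print("front len",np.linalg.norm(x),"yaw of -y",np.arctan2(x[1],x[0]))
E
```

```text
front len 0.2700219534575266 yaw of -y -0.11451584872104441
```

View pics/mk.png

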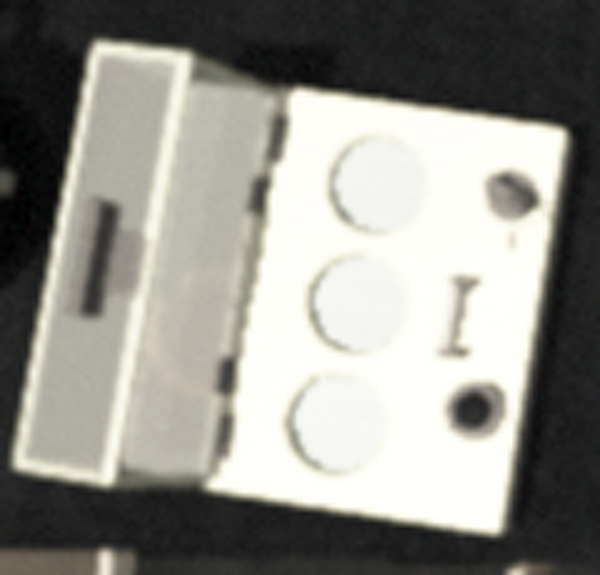

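The maker crop shows the wells at (380,185), (358,303) and (337,424), the dial at (512,195) with a short mark below it, and the start button at (475,408). I'll take the jar over there and look from near.

Call:
{"api": "carry_out", "payload": {
  "steps": [0.03,0,-0.04,0,0,0,0.2,0.08,-0.01,-0.05,0,0,0,0.2,0.12,-0.015,-0.05,0,0,0,0.2,0.16,-0.015,-0.05,0,0,0,0.2,0.2,-0.015,-0.05,0,0,0,0.2,0.22,-0.015,-0.05,0,0,0,0.2,0.222,-0.015,-0.05,0,0,0,0.2,0.222,-0.015,-0.05,0,0,0,0.2,0.222,-0.015,-0.05,0,0,0,0.2]
}}

```text
time_s: 7.15
eef_pos: [0.4566, 0.1409, 0.2519]
eef_rot: [0.0, 0.707, 0.707, -0.0]
wrist_force: [-0.3, -0.0, -2.1]
opening: 0.624
grasp_force: 63.0
```

```bash
python3 - <<'E'
from h import *
im=snap("wrist","w4"); cv2.imwrite("pics/w4b.png",cv2.resize(im[:,:,::-1],(800,600),interpolation=cv2.INTER_CUBIC)); go(.46,.14,.26,np.pi/2)
E
```

```text
row [-0.0007, 0.0033, -0.0081, 0.0, 0.0003, -0.0012] from [0.4567 0.1407 0.2519] yaw 1.57 nrows 0.2
```

View pics/w4b.png

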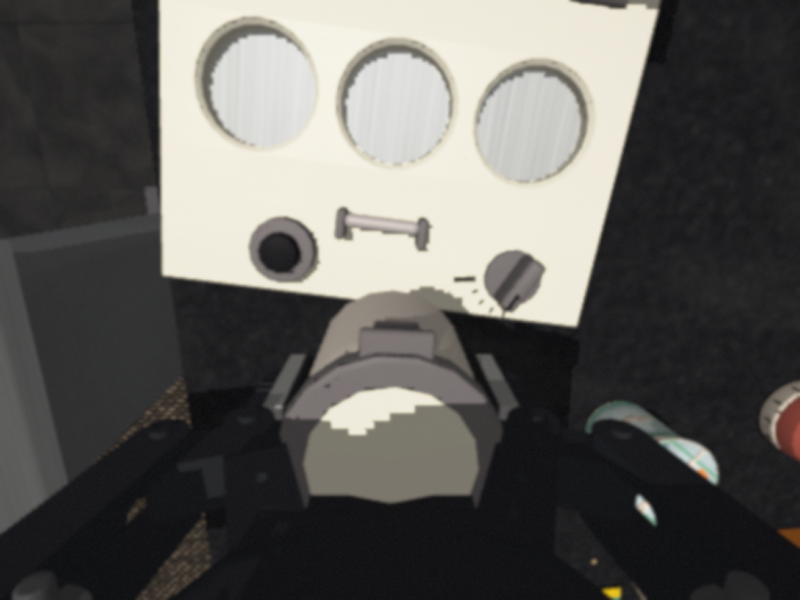

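The close view shows the well rims at (256,83), (396,102) and (534,122), the start button at (281,250) and the catch roller at (383,225). The dial is at (514,280) with its pointer end near (508,303), and the long mark is at (465,278).

```bash
python3 - <<'E'
from h import *
np.set_printoptions(precision=4,suppress=True)
d=load("w4"); s=512/800
P=lambda u,v,z: onz(d,(u+.5)*s-.5,(v+.5)*s-.5,z)[:2]
W=[P(534,122,.052),P(396,102,.052),P(256,83,.052)]
print("wells",W,np.linalg.norm(W[0]-W[1]),np.linalg.norm(W[2]-W[1]),"rim width",np.linalg.norm(P(337,102,.052)-P(456,102,.052)))
yv=(W[2]-W[0]);yv/=np.linalg.norm(yv); xv=np.array([yv[1],-yv[0]]); print("y",yv,"x",xv,"yaw of -y axis",np.arctan2(-yv[1],-yv[0]))
f=P(163,275,.052),P(578,326,.052); print("front corners",f,np.linalg.norm(f[0]-f[1]), "ang",np.arctan2(*(f[1]-f[0])[::-1]))
c=sum(f)/2+xv*.0975; print("centre",c,"w2 in maker",(W[1]-c)@xv,(W[1]-c)@yv)
for n,u,v in [("start",279,252),("dialbase",514,280),("long",465,278),("m105",475,291),("m70",482,301),("m35",491,309),("m0",504,316),("roller",383,225)]:
    for z in (.04,.052,.07):
        q=P(u,v,z); print(n,z,q,"maker",(q-c)@xv,(q-c)@yv)
im=d["im"]; cv2.imwrite("pics/dial.png",cv2.resize(im[150:215,280:360,::-1],(800,650)[:2] if 0 else (720,585),interpolation=cv2.INTER_CUBIC))
E
```

```text
wells [array([0.539 , 0.2378]), array([0.4596, 0.2483]), array([0.3808, 0.2582])] 0.08010102970990302 0.07939181770991115 rim width 0.06762001423345164
y [-0.9918  0.1277] x [0.1277 0.9918] yaw of -y axis -0.12801956909923107
front corners (array([0.3129, 0.1475]), array([0.5789, 0.1136])) 0.2680869420539211 ang -0.12674821917426032
centre [0.4584 0.2272] w2 in maker 0.02108481556824479 0.0015005072410005933
start 0.04 [0.3842 0.16  ] maker -0.07610684825278465 0.06501428906537407
start 0.052 [0.3872 0.1621] maker -0.0736147565513973 0.062226792446061344
start 0.07 [0.3919 0.1653] maker -0.0698766189993163 0.0580455475170922
dialbase 0.04 [0.5381 0.1415] maker -0.07485315365498894 -0.09009071843151828
dialbase 0.052 [0.5347 0.1444] maker -0.07241459557280405 -0.08625512484821554
dialbase 0.07 [0.5294 0.1487] maker -0.06875675844952675 -0.08050173447326134
long 0.04 [0.5057 0.1428] maker -0.07768235015697608 -0.057722896718352526
long 0.052 [0.5036 0.1457] maker -0.07512298344368391 -0.055269431322450546
long 0.07 [0.5004 0.1499] maker -0.07128393337374568 -0.051589233228597736
m105 0
[... 402 characters left out ...]
15266917342 -0.06414565256086423
m35 0.04 [0.5242 0.1214] maker -0.0965567157978992 -0.07883245021072077
m35 0.052 [0.5213 0.1252] maker -0.09319140072630219 -0.07547759240219998
m35 0.07 [0.517  0.1308] maker -0.0881434281189067 -0.07044530568941881
m0 0.04 [0.5333 0.1164] maker -0.1003067028897229 -0.08850673216940518
m0 0.052 [0.53   0.1204] maker -0.0967812607972862 -0.08473877588590968
m0 0.07 [0.5251 0.1264] maker -0.09149309765863119 -0.07908684146066645
roller 0.04 [0.4517 0.1775] maker -0.05017374776668587 0.00023191037684142102
roller 0.052 [0.4519 0.1789] maker -0.04878901724289536 0.00021066576008083645
roller 0.07 [0.4522 0.1809] maker -0.04671192145720962 0.00017879883493998171
```

View pics/dial.png

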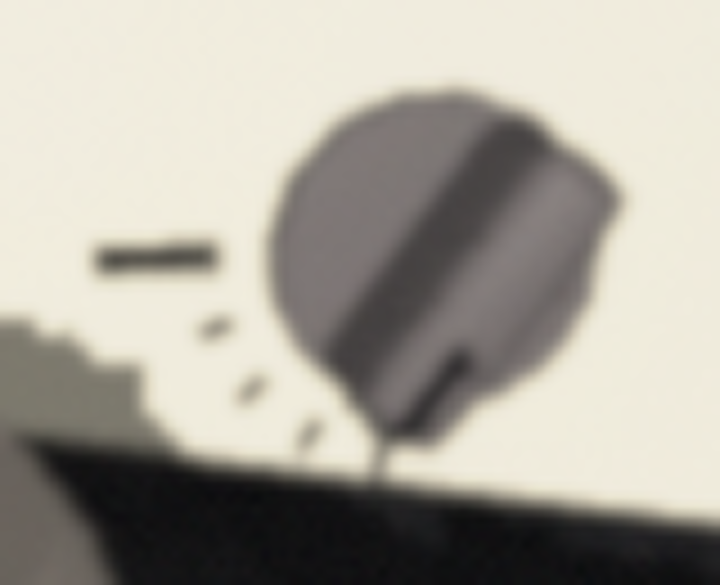

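```bash
python3 - <<'E'
from h import *
np.set_printoptions(precision=4,suppress=True)
d=load("w4"); T=np.eye(4); p=np.array([.4567,.1407,.2519])
from h import pose
T=pose(); 
for x,y in [(.029,0),(.034,0),(0,.029),(0,-.029)]:
    q=T[:3,:3]@np.array([x,y,.018])+T[:3,3]; print(x,y,proj(d,q)*800/512)
go(.539,.238,.22,np.pi-.128)
E
```

```text
0.029 0 [391.5048 363.9098]
0.034 0 [391.5733 342.3435]
0 0.029 [514.6092 477.638 ]
0 -0.029 [267.6029 477.2708]
row [0.0974, 0.0822, 0.0319, -0.0002, 0.0002, -1.444] from [0.4567 0.1407 0.2519] yaw 1.57 nrows 9.6
```

Call:
{"api": "carry_out", "payload": {
  "steps": [0.03,0.03,0.01,0,0,-0.15,0.2,0.06,0.06,0.02,0,0,-0.3,0.2,0.097,0.082,0.03,0,0,-0.45,0.2,0.097,0.082,0.032,0,0,-0.6,0.2,0.097,0.082,0.032,0,0,-0.75,0.2,0.097,0.082,0.032,0,0,-0.9,0.2,0.097,0.082,0.032,0,0,-1.05,0.2,0.097,0.082,0.032,0,0,-1.2,0.2,0.097,0.082,0.032,0,0,-1.35,0.2,0.097,0.082,0.032,0,0,-1.444,0.2,0.097,0.082,0.032,0,0,-1.444,0.2,0.097,0.082,0.032,0,0,-1.444,0.2,0.097,0.082,0.032,0,0,-1.444,0.2]
}}

```text
time_s: 8.5
eef_pos: [0.5388, 0.2381, 0.2199]
eef_rot: [-0.0, 0.065, 0.998, -0.0]
wrist_force: [-0.3, 0.5, -2.2]
opening: 0.623
grasp_force: 63.5
```

```bash
python3 - <<'E'
from h import *
go(.539,.238,.128,np.pi-.128)
E
```

```text
row [-0.0002, -0.0001, 0.0919, -0.0001, -0.0001, -0.0016] from [0.5388 0.2381 0.2199] yaw 3.012 nrows 1.8
```

Descend to just above the floor and check the force before releasing.

Call:
{"api": "carry_out", "payload": {
  "steps": [0,0,0.04,0,0,0,0.2,0,0,0.065,0,0,0,0.2,0,0,0.078,0,0,0,0.2,0,0,0.085,0,0,0,0.2,0,0,0.089,0,0,0,0.2,0,0,0.092,0,0,0,0.2,0,0,0.092,0,0,0,0.2]
}}

```text
time_s: 9.2
eef_pos: [0.5393, 0.2387, 0.131]
eef_rot: [0.001, 0.063, 0.998, -0.0]
wrist_force: [-7.5, -3.7, 12.1]
opening: 0.619
grasp_force: 64.3
```

```bash
python3 - <<'E'
from h import *
o=ctrl.get_obs(); print(o["eef_pos"],o["wrist_force"],o["torque"],o["time_s"])
im=snap("top","t5"); cv2.imwrite("pics/t5b.png",cv2.resize(im[150:265,85:245,::-1],(800,575),interpolation=cv2.INTER_CUBIC))
im=snap("wrist","w5"); cv2.imwrite("pics/w5b.png",im[:,:,::-1])
o=ctrl.get_obs(); print(o["eef_pos"],o["wrist_force"],o["torque"])
E
```

```text
[0.53929173 0.23873392 0.1310035 ] [-7.49414126 -3.74349985 12.09611381] [-0.42389813  1.36357979 -0.01363774] 9.2
[0.53924466 0.23872192 0.13098157] [-7.44346897 -2.66990002 10.33242514] [-0.43172381  1.32569108 -0.02108814]
```

View pics/w5b.png

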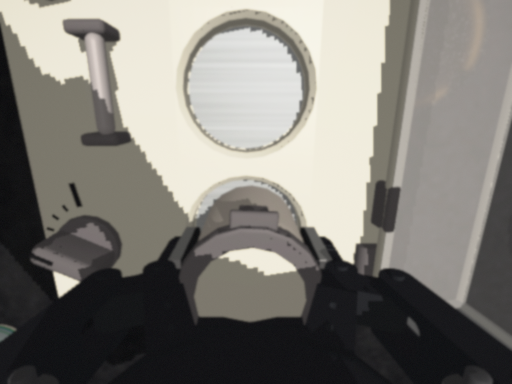

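```bash
python3 - <<'E'
from h import *
np.set_printoptions(precision=4,suppress=True)
d=load("w5")
a=[onz(d,u,v,.052)[:2] for u,v in [(177,82),(315,84),(246,9),(247,158)]]
print(a,np.linalg.norm(a[0]-a[1]),np.linalg.norm(a[2]-a[3])); c=(a[0]+a[1]+a[2]+a[3])/4
print("w2",c,"w1",c+.08*np.array([.9918,-.1277]))
d=load("w4");s=512/800; P=lambda u,v,z: onz(d,(u+.5)*s-.5,(v+.5)*s-.5,z)[:2]
for q in [(475,593,122,534,60,184),(337,456,102,396,38,167),(195,318,83,256,17,150)]:
    a=[P(q[0],q[2],.052),P(q[1],q[2],.052),P(q[3],q[4],.052),P(q[3],q[5],.052)]; print(sum(a)/4,np.linalg.norm(a[0]-a[1]),np.linalg.norm(a[2]-a[3]))
E
```

```text
[array([0.4527, 0.2129]), array([0.4621, 0.2808]), array([0.4253, 0.251 ]), array([0.4947, 0.2425])] 0.06853405935270916 0.06991203609710338
w2 [0.4587 0.2468] w1 [0.538  0.2366]
[0.539  0.2373] 0.0679653343899129 0.0670653192399243
[0.4597 0.2476] 0.06762001423345164 0.06795571349766988
[0.3808 0.2574] 0.06924878095523143 0.06886261355604989
```

Call:
{"api": "carry_out", "payload": {
  "steps": [0.001,-0.001,-0.006,0,0,0,0.2,0.004,-0.002,-0.008,0,0,0,0.2,0.004,-0.002,-0.008,0,0,0,0.2,0.004,-0.002,-0.006,0,0,0,0.2,0.004,-0.002,-0.004,0,0,0,0.2,0.004,-0.002,-0.003,0,0,0,0.2,0.004,-0.002,-0.002,0,0,0,0.2,0.004,-0.002,-0.002,0,0,0,0.2]
}}

```text
time_s: 10.1
eef_pos: [0.5344, 0.2372, 0.131]
eef_rot: [-0.0, 0.063, 0.998, -0.0]
wrist_force: [-5.7, -1.1, 10.7]
opening: 0.627
grasp_force: 64.4
```

Call:
{"api": "carry_out", "payload": {
  "steps": [0,0,-0.001,0,0,0,0.4,0,0,-0.001,0,0,0,0.7,0,0,-0.001,0,0,0,0.8,0,0,-0.001,0,0,0,0.8,0,0,-0.001,0,0,0,0.8,0,0,-0.03,0,0,0,0.8,0,0,-0.07,0,0,0,0.8,0,0,-0.12,0,0,0,0.8,0,0,-0.13,0,0,0,0.8,0,0,-0.13,0,0,0,0.8]
}}

```text
time_s: 11.1
eef_pos: [0.5358, 0.2375, 0.2629]
eef_rot: [0.003, 0.063, 0.998, 0.001]
wrist_force: [0.3, -0.9, -0.1]
opening: 0.799
grasp_force: 0.0
```

```bash
python3 - <<'E'
from h import *
im=snap("wrist","w6"); t=snap("top","t6")
cv2.imwrite("pics/w6b.png",np.hstack([cv2.resize(im,(400,300)),cv2.resize(t[120:270,90:390],(400,200)).copy() if 0 else cv2.resize(t[140:260,200:360],(400,300))])[:,:,::-1])
d=load("w6"); print(proj(d,(.538,.237,.109)),pose()[:3,3])
E
```

```text
[249.46113071 198.22847313] [0.53381622 0.2370009  0.25871063]
```

View pics/w6b.png

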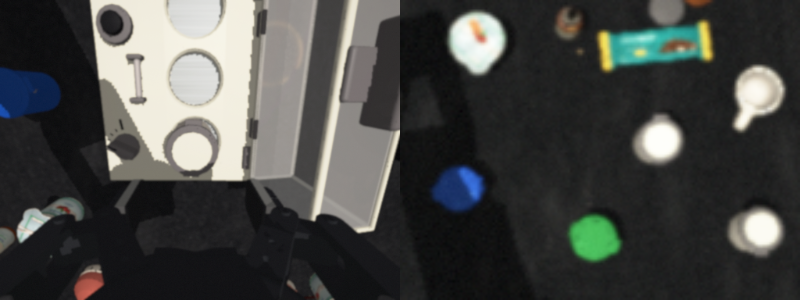

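Jar A stands in well 1 at about (243,189). In the top view jars B and C are where they were. On to jar B.

Call:
{"api": "carry_out", "payload": {
  "steps": [-0.005,-0.047,0,0,0,0,0,-0.01,-0.095,0,0,0,0,0,-0.014,-0.14,0,0,0,0,0,-0.018,-0.19,0,0,0,0,0,-0.023,-0.235,0,0,0,0,0,-0.028,-0.28,0,0,0,0,0,-0.032,-0.33,0,0,0,0,0,-0.037,-0.375,0,0,0,0,0,-0.042,-0.42,0,0,0,-0.06,0,-0.0465,-0.46,0,0,0,-0.13,0,-0.0465,-0.473,0,0,0,-0.13,0,-0.0465,-0.473,0,0,0,-0.13,0,-0.0465,-0.473,0,0,0,-0.13,0]
}}

```text
time_s: 12.5
eef_pos: [0.5201, -0.2366, 0.2581]
eef_rot: [-0.001, -0.001, 1.0, 0.001]
wrist_force: [0.4, 0.8, 0.1]
opening: 0.003
grasp_force: 0.0
```

```bash
cat >> h.py <<'E'
def lids(d,z,box=None,lo=65):
    "white/grey lid discs: Hough circle near box centre"
    g=cv2.cvtColor(d["im"],cv2.COLOR_RGB2GRAY); x0,y0,w,h=box
    cr=cv2.resize(g[y0:y0+h,x0:x0+w],None,fx=4,fy=4,interpolation=cv2.INTER_CUBIC)
    H=cv2.HoughCircles(cv2.GaussianBlur(cr,(0,0),2),cv2.HOUGH_GRADIENT_ALT,1.5,20,param1=100,param2=.5,minRadius=70,maxRadius=200)
    if H is None: print("none"); return
    for c in H[0][:5]:
        u,v,r=x0+(c[0]+.5)/4-.5,y0+(c[1]+.5)/4-.5,c[2]/4; P=onz(d,u,v,z)
        print("  px",round(u,1),round(v,1),"r",round(r,1),"P",P[:2].round(4),"rad",np.linalg.norm(onz(d,u+r,v,z)-P).round(4))
E
python3 - <<'E'
from h import *
im=snap("wrist","w7"); d=load("w7"); print(proj(d,(.5165,-.2385,.0765)),pose()[:3,3]); lids(d,.0765,(170,110,160,160))
cv2.imwrite("pics/w7b.png",cv2.resize(im[80:300,150:360,::-1],(630,660)[:2] if 0 else (560,587)))
E
```

```text
[247.49398775 184.49683632] [ 0.52039442 -0.23623345  0.25866248]
  px 246.1 183.1 r 23.4 P [ 0.5152 -0.2398] rad 0.0216
```

View pics/w7b.png

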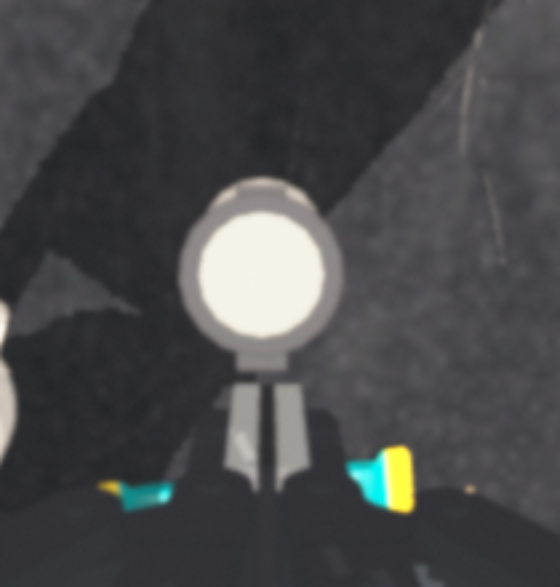

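Jar B's lid ring is centred at crop (262,273) with its lip straight down at (262,360), which is world +x. I'm pressing it.

Call:
{"api": "carry_out", "payload": {
  "steps": [-0.01,-0.0036,0.04,0,0,0,0,-0.0106,-0.0036,0.075,0,0,0,0,-0.0106,-0.0036,0.09,0,0,0,0,-0.0106,-0.0036,0.096,0,0,0,0,-0.0106,-0.0036,0.1,0,0,0,0,-0.0106,-0.0036,0.103,0,0,0,0,-0.0106,-0.0036,0.106,0,0,0,0,-0.0106,-0.0036,0.109,0,0,0,0,-0.0106,-0.0036,0.112,0,0,0,0,-0.0106,-0.0036,0.114,0,0,0,0,-0.0106,-0.0036,0.116,0,0,0,0,-0.0106,-0.0036,0.117,0,0,0,0,-0.0106,-0.0036,0.117,0,0,0,0]
}}

```text
time_s: 13.85
eef_pos: [0.5313, -0.2416, 0.1428]
eef_rot: [0.0, -0.002, 1.0, -0.0]
wrist_force: [0.9, -1.3, 1.3]
opening: -0.001
grasp_force: 0.6
```

Call:
{"api": "carry_out", "payload": {
  "steps": [0,0.001,0.001,0,0,0,0,0,0.001,0.001,0,0,0,0,0,0.001,-0.04,0,0,0,0,0.013,0.001,-0.08,0,0,0,1,0.013,0.001,-0.1,0,0,0,1,0.013,0.001,-0.1,0,0,0,1,0.013,0.001,-0.1,0,0,0,1,0.013,0.001,-0.1,0,0,0,1,0.013,0.001,-0.1,0,0,0,1]
}}

```text
time_s: 14.75
eef_pos: [0.5177, -0.24, 0.241]
eef_rot: [-0.001, -0.002, 1.0, 0.001]
wrist_force: [-0.3, 0.7, -0.0]
opening: 0.989
grasp_force: 0.0
```

```bash
python3 - <<'E'
from h import *
im=snap("wrist","w8"); d=load("w8"); print(proj(d,(.518,-.24,.0705)),pose()[:3,3]); lids(d,.0705,(170,110,160,160)); go(.518,-.24,.089,np.pi)
E
```

```text
[249.66290737 191.97960827] [ 0.5177945  -0.24011456  0.24124682]
none
row [-0.0006, -0.0001, 0.1522, 0.0017, -0.0023, 0.0032] from [ 0.5178 -0.2401  0.2412] yaw -3.138 nrows 3.0
```

Call:
{"api": "carry_out", "payload": {
  "steps": [0,0,0.05,0,0,0,1,0,0,0.1,0,0,0,1,0,0,0.14,0,0,0,1,0,0,0.15,0,0,0,1,0,0,0.15,0,0,0,1,0,0,0.15,0,0,0,1]
}}

```text
time_s: 15.4
eef_pos: [0.5194, -0.2413, 0.0945]
eef_rot: [0.001, -0.002, 1.0, -0.001]
wrist_force: [0.1, -0.3, 0.4]
opening: 0.997
grasp_force: 0.0
```

Call:
{"api": "carry_out", "payload": {
  "steps": [0,0,0,0,0,0,0.2,0,0,0,0,0,0,0.2,0,0,0,0,0,0,0.2,0,0,0,0,0,0,0.2,0,0,0,0,0,0,0.2,0,0,0,0,0,0,0.2]
}}

```text
time_s: 16.0
eef_pos: [0.5196, -0.2404, 0.0951]
eef_rot: [0.001, -0.002, 1.0, -0.0]
wrist_force: [-0.3, 5.4, 7.4]
opening: 0.631
grasp_force: 60.9
```

Call:
{"api": "carry_out", "payload": {
  "steps": [0,0,-0.01,0,0,0,0.2,0,0,-0.05,0,0,0,0.2,0,0,-0.1,0,0,0,0.2,0,0.03,-0.14,0,0,0,0.2,0.005,0.075,-0.15,0,0,0,0.2,0.01,0.12,-0.15,0,0,0,0.2,0.018,0.165,-0.15,0,0,0,0.2,0.026,0.21,-0.15,0,0,0,0.2,0.032,0.255,-0.15,0,0,0,0.2,0.038,0.3,-0.15,0,0,0,0.2,0.044,0.345,-0.15,0,0,0,0.2,0.05,0.39,-0.15,0,0,0.03,0.2,0.056,0.435,-0.15,0,0,0.08,0.2,0.061,0.47,-0.15,0,0,0.133,0.2,0.061,0.487,-0.15,0,0,0.133,0.2,0.061,0.487,-0.15,0,0,0.133,0.2,0.061,0.487,-0.15,0,0,0.133,0.2,0.061,0.487,-0.15,0,0,0.133,0.2]
}}

```text
time_s: 17.8
eef_pos: [0.4558, 0.2453, 0.2431]
eef_rot: [0.0, 0.065, 0.998, -0.0]
wrist_force: [0.7, -0.1, -3.2]
opening: 0.632
grasp_force: 64.1
```

```bash
python3 - <<'E'
from h import *
go(.4592,.247,.131,np.pi-.128)
E
```

```text
row [-0.0031, 0.0021, 0.1121, -0.0004, 0.0001, -0.0026] from [0.4558 0.2453 0.2431] yaw 3.011 nrows 2.2
```

Call:
{"api": "carry_out", "payload": {
  "steps": [-0.004,0.002,0.04,0,0,0,0.2,-0.004,0.002,0.075,0,0,0,0.2,-0.004,0.002,0.09,0,0,0,0.2,-0.004,0.002,0.1,0,0,0,0.2,-0.004,0.002,0.106,0,0,0,0.2,-0.004,0.002,0.11,0,0,0,0.2,-0.004,0.002,0.11,0,0,0,0.2,-0.004,0.002,0.11,0,0,0,0.2]
}}

```text
time_s: 18.6
eef_pos: [0.4606, 0.2479, 0.1338]
eef_rot: [0.001, 0.065, 0.998, 0.0]
wrist_force: [-0.4, 0.8, -1.7]
opening: 0.633
grasp_force: 64.5
```

Call:
{"api": "carry_out", "payload": {
  "steps": [0,0,0.001,0,0,0,0.2,0,0,0.001,0,0,0,0.4,0,0,0.001,0,0,0,0.7,0,0,0.001,0,0,0,0.8,0,0,0.001,0,0,0,0.8,0,0,0.001,0,0,0,0.8,0,0,-0.03,0,0,0,0.8,0,0,-0.07,0,0,0,0.8,0,0,-0.12,0,0,0,0.8,0,0,-0.13,0,0,0,0.8,0,0,-0.13,0,0,0,0.8]
}}

```text
time_s: 19.7
eef_pos: [0.4615, 0.2483, 0.2658]
eef_rot: [0.003, 0.065, 0.998, 0.001]
wrist_force: [0.2, -0.4, -1.5]
opening: 0.799
grasp_force: 0.0
```

```bash
python3 - <<'E'
from h import *
np.set_printoptions(precision=4,suppress=True)
im=snap("wrist","w9"); t=snap("top","t9"); d=load("t9"); d0=load("top0")
for dd in (d0,d):
    m=((dd["im"].min(2)>150)).astype(np.uint8)[150:270,225:420]; n,l,st,c=cv2.connectedComponentsWithStats(m)
    print([(st[i,4],(c[i]+[225,150]).round(1).tolist()) for i in range(1,n) if st[i,4]>60])
T=pose(); print(T[:3,3]); go(.399,-.3695,.259,np.pi)
dw=load("w9"); print(proj(dw,(.4587,.247,.109)))
lids(dw,.109,(160,90,190,200))
E
```

```text
[(np.int32(242), [232.3, 158.3]), (np.int32(302), [342.5, 177.2]), (np.int32(191), [303.7, 195.9]), (np.int32(166), [256.0, 208.6]), (np.int32(163), [344.3, 231.4])]
[(np.int32(244), [232.3, 158.3]), (np.int32(308), [342.6, 177.3]), (np.int32(167), [344.2, 231.4])]
[0.4595 0.2477 0.2619]
row [-0.0199, -0.6198, 0.0031, -0.0003, -0.001, -0.1298] from [0.4595 0.2477 0.2619] yaw 3.012 nrows 12.4
[247.6792 191.6743]
  px 251.5 191.2 r 23.3 P [0.4587 0.2502] rad 0.0196
```

Call:
{"api": "carry_out", "payload": {
  "steps": [-0.0016,-0.05,0,0,0,0,0,-0.0032,-0.1,0,0,0,0,0,-0.0048,-0.15,0,0,0,0,0,-0.0064,-0.2,0,0,0,0,0,-0.008,-0.25,0,0,0,0,0,-0.0096,-0.3,0,0,0,0,0,-0.011,-0.35,0,0,0,0,0,-0.013,-0.4,0,0,0,0,0,-0.0145,-0.45,0,0,0,0,0,-0.016,-0.5,0,0,0,0,0,-0.018,-0.55,0,0,0,-0.04,0,-0.019,-0.59,0,0,0,-0.09,0,-0.02,-0.61,0,0,0,-0.13,0,-0.02,-0.62,0,0,0,-0.13,0,-0.02,-0.62,0,0,0,-0.13,0,-0.02,-0.62,0,0,0,-0.13,0]
}}

```text
time_s: 21.4
eef_pos: [0.3994, -0.3683, 0.2616]
eef_rot: [-0.001, 0.0, 1.0, 0.001]
wrist_force: [0.1, 0.1, 0.0]
opening: -0.003
grasp_force: 0.0
```

```bash
python3 - <<'E'
from h import *
im=snap("wrist","w10"); d=load("w10"); print(proj(d,(.402,-.3694,.0765)),pose()[:3,3]); lids(d,.0765,(170,110,160,160))
lids(d,.0765,(150,80,200,200)); go(.386,-.3695,.142,np.pi)
cv2.imwrite("pics/w10b.png",cv2.resize(im[60:300,130:370,::-1],(500,500)))
E
```

```text
[248.34189705 189.68069194] [ 0.3996595  -0.3680897   0.26206093]
  px 246.1 188.0 r 22.8 P [ 0.4004 -0.3715] rad 0.0214
none
row [0.0136, -0.0016, 0.1201, 0.0018, -0.0009, 0.0007] from [ 0.3997 -0.3681  0.2621] yaw -3.141 nrows 2.4
```

View pics/w10b.png

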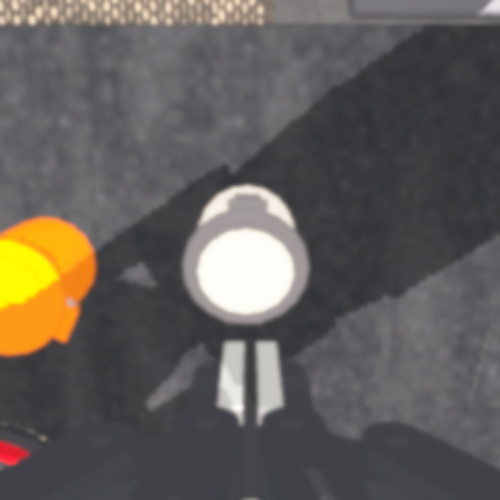

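Jar C's lid is centred at crop (246,270) with its lip up at (250,200), which is world -x. The orange jar is well to the left. I'm pressing C.

Call:
{"api": "carry_out", "payload": {
  "steps": [0.01,-0.0034,0.04,0,0,0,0,0.015,-0.0034,0.075,0,0,0,0,0.015,-0.0034,0.093,0,0,0,0,0.015,-0.0034,0.099,0,0,0,0,0.015,-0.0034,0.103,0,0,0,0,0.015,-0.0034,0.106,0,0,0,0,0.015,-0.0034,0.109,0,0,0,0,0.015,-0.0034,0.112,0,0,0,0,0.015,-0.0034,0.115,0,0,0,0,0.015,-0.0034,0.117,0,0,0,0,0.015,-0.0034,0.119,0,0,0,0,0.015,-0.0034,0.1205,0,0,0,0,0.015,-0.0034,0.1205,0,0,0,0]
}}

```text
time_s: 22.75
eef_pos: [0.3847, -0.3733, 0.1427]
eef_rot: [0.0, -0.0, 1.0, -0.0]
wrist_force: [-1.7, 1.1, 4.0]
opening: -0.001
grasp_force: 2.1
```

Call:
{"api": "carry_out", "payload": {
  "steps": [0,0.001,0.0005,0,0,0,0,0,0.001,0.0005,0,0,0,0,0,0.001,-0.04,0,0,0,0,-0.013,0.001,-0.08,0,0,0,1,-0.013,0.001,-0.1,0,0,0,1,-0.013,0.001,-0.1,0,0,0,1,-0.013,0.001,-0.1,0,0,0,1,-0.013,0.001,-0.1,0,0,0,1,-0.013,0.001,-0.1,0,0,0,1]
}}

```text
time_s: 23.65
eef_pos: [0.397, -0.3713, 0.2406]
eef_rot: [-0.001, 0.0, 1.0, 0.001]
wrist_force: [-0.6, 0.5, -0.2]
opening: 0.993
grasp_force: 0.0
```

```bash
python3 - <<'E'
from h import *
im=snap("wrist","w11"); d=load("w11"); print(proj(d,(.3977,-.3715,.0705)),pose()[:3,3]); lids(d,.0705,(170,110,160,160)); go(.3977,-.3715,.091,np.pi)
m=(im.min(2)>170).astype(np.uint8); n,l,st,c=cv2.connectedComponentsWithStats(m[100:300,150:350]); print([(st[i].tolist(),c[i]+[150,100]) for i in range(1,n) if st[i,4]>200])
E
```

```text
[249.37448772 192.34310925] [ 0.39707334 -0.37146131  0.24084033]
  px 251.8 195.1 r 31.6 P [ 0.4003 -0.3694] rad 0.0283
  px 251.8 195.1 r 24.1 P [ 0.4003 -0.3694] rad 0.0215
  px 250.6 181.2 r 27.3 P [ 0.3875 -0.3704] rad 0.024
row [-0.0009, -0.0004, 0.1498, 0.0023, -0.0015, -0.0001] from [ 0.3971 -0.3715  0.2408] yaw 3.142 nrows 3.0
[([73, 54, 57, 66, 2756], array([250.8254717 , 187.45065312]))]
```

Call:
{"api": "carry_out", "payload": {
  "steps": [-0.003,0.002,0.05,0,0,0,1,-0.003,0.002,0.1,0,0,0,1,-0.003,0.002,0.14,0,0,0,1,-0.003,0.002,0.15,0,0,0,1,-0.003,0.002,0.15,0,0,0,1,-0.003,0.002,0.15,0,0,0,1,-0.003,0.002,0.15,0,0,0,0.2,-0.003,0.002,0.15,0,0,0,0.2,-0.003,0.002,0.15,0,0,0,0.2,-0.003,0.002,0.15,0,0,0,0.2,-0.003,0.002,0.15,0,0,0,0.2,-0.003,0.002,0.15,0,0,0,0.2]
}}

```text
time_s: 24.9
eef_pos: [0.4014, -0.3708, 0.0944]
eef_rot: [0.001, -0.0, 1.0, -0.001]
wrist_force: [0.7, 1.8, 7.7]
opening: 0.625
grasp_force: 81.0
```

Call:
{"api": "carry_out", "payload": {
  "steps": [0,0,-0.01,0,0,0,0.2,0,0,-0.05,0,0,0,0.2,0,0,-0.1,0,0,0,0.2,0,0.03,-0.14,0,0,0,0.2,0,0.075,-0.15,0,0,0,0.2,0,0.12,-0.15,0,0,0,0.2,0,0.165,-0.15,0,0,0,0.2,0,0.21,-0.15,0,0,0,0.2,0,0.255,-0.15,0,0,0,0.2,0,0.3,-0.15,0,0,0,0.2,0,0.345,-0.15,0,0,0,0.2,0.005,0.39,-0.15,0,0,0,0.2,0.01,0.435,-0.15,0,0,0.03,0.2,0.015,0.48,-0.15,0,0,0.06,0.2,0.02,0.525,-0.15,0,0,0.09,0.2,0.02,0.57,-0.15,0,0,0.13,0.2,0.02,0.605,-0.15,0,0,0.13,0.2,0.02,0.628,-0.15,0,0,0.13,0.2,0.02,0.628,-0.15,0,0,0.13,0.2,0.02,0.628,-0.15,0,0,0.13,0.2]
}}

```text
time_s: 26.9
eef_pos: [0.38, 0.258, 0.2426]
eef_rot: [-0.0, 0.064, 0.998, -0.0]
wrist_force: [-0.8, 0.1, -3.1]
opening: 0.627
grasp_force: 83.5
```

```bash
python3 - <<'E'
from h import *
go(.381,.257,.133,np.pi-.128)
E
```

```text
row [-0.0012, -0.0008, 0.1096, -0.0006, -0.0001, -0.0002] from [0.38   0.258  0.2426] yaw 3.013 nrows 2.2
```

Call:
{"api": "carry_out", "payload": {
  "steps": [-0.001,-0.001,0.04,0,0,0,0.2,-0.001,-0.001,0.075,0,0,0,0.2,-0.001,-0.001,0.09,0,0,0,0.2,-0.001,-0.001,0.1,0,0,0,0.2,-0.001,-0.001,0.106,0,0,0,0.2,-0.001,-0.001,0.11,0,0,0,0.2,-0.001,-0.001,0.11,0,0,0,0.2,-0.001,-0.001,0.11,0,0,0,0.2]
}}

```text
time_s: 27.7
eef_pos: [0.3819, 0.257, 0.1332]
eef_rot: [0.001, 0.065, 0.998, 0.0]
wrist_force: [0.5, -0.0, -2.2]
opening: 0.622
grasp_force: 83.9
```

Call:
{"api": "carry_out", "payload": {
  "steps": [0,0,0.001,0,0,0,0.4,0,0,0.001,0,0,0,0.7,0,0,0.001,0,0,0,0.8,0,0,0.001,0,0,0,0.8,0,0,0.001,0,0,0,0.8,0,0,-0.03,0,0,0,0.8,0,0,-0.07,0,0,0,0.8,-0.02,-0.02,-0.11,0,0,0.15,0.8,-0.05,-0.05,-0.13,0,0,0.3,0.8,-0.08,-0.08,-0.137,0,0,0.45,0.8,-0.092,-0.106,-0.137,0,0,0.6,0.8,-0.092,-0.106,-0.137,0,0,0.75,0.8,-0.092,-0.106,-0.137,0,0,0.9,0.8,-0.092,-0.106,-0.137,0,0,1.05,0.8,-0.092,-0.106,-0.137,0,0,1.2,0.8,-0.092,-0.106,-0.137,0,0,1.35,0.8,-0.092,-0.106,-0.137,0,0,1.442,0.8,-0.092,-0.106,-0.137,0,0,1.442,0.8,-0.092,-0.106,-0.137,0,0,1.442,0.8]
}}

```text
time_s: 29.6
eef_pos: [0.4588, 0.1398, 0.2694]
eef_rot: [-0.0, 0.707, 0.708, -0.0]
wrist_force: [0.6, 0.1, 0.6]
opening: 0.8
grasp_force: 0.0
```

```bash
python3 - <<'E'
from h import *
im=snap("wrist","w12"); print(pose()[:3,3])
cv2.imwrite("pics/w12b.png",cv2.resize(im[0:250,70:430,::-1],(792,550),interpolation=cv2.INTER_CUBIC))
E
```

```text
[0.45878438 0.13982843 0.26937416]
```

View pics/w12b.png

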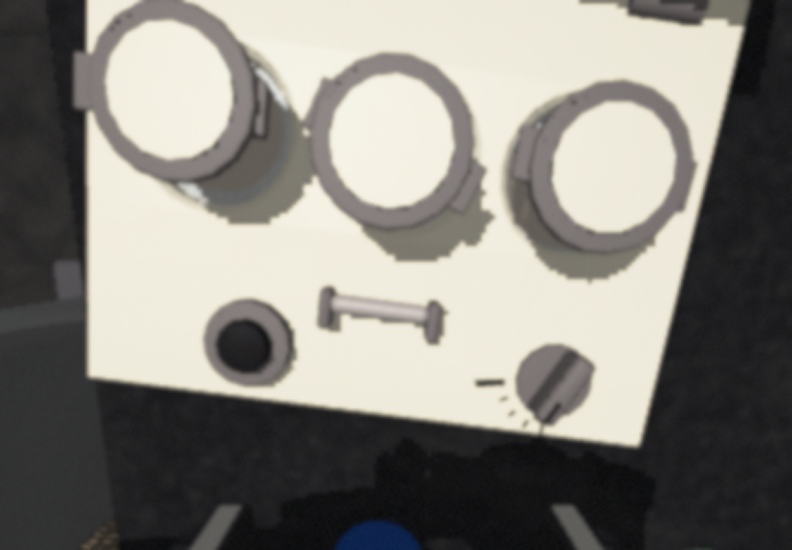

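The three jars stand in the wells with flat lids at crop (172,88), (392,140) and (612,166). The dial is at (555,383) with its pointer end at (547,415), the long mark at (490,382), and the start button at (246,345).

```bash
python3 - <<'E'
from h import *
np.set_printoptions(precision=4,suppress=True)
d12,d5,d4=load("w12"),load("w5"),load("w4")
q=lambda u,v:((u+.5)/2.2+70-.5,(v+.5)/2.2-.5)
print("long mark",tri(d5,(75,193),d12,q(490,382)))
print("roller",tri(d5,(97,82),d12,q(381,310)))
for n,u,v in [("C",172,88),("B",392,140),("A",612,166)]: print(n,onz(d12,*q(u,v),.1085)[:2])
xv=np.array([.1277,.9918]);yv=np.array([-.9918,.1277])
M=onz(d12,*q(490,382),.052)[:2]
for z in (.045,.052):
  for n,u,v,h in [("knob",553,383,.005),("bartop",570,390,.027),("bar end far",594,366,.027),("ptr end",547,413,.027)]:
    P=onz(d12,*q(u,v),z+h)[:2]; print(z,n,P)
  M=onz(d12,*q(490,382),z)[:2]; m0=onz(d12,*q(541,431),z)[:2]; print("mark",M,"m0",m0)
  # axis from marks: m0=c-r x ; long=c+r'(-cos1.4 x+sin1.4 y)
  k=onz(d12,*q(553,383),z+.005)[:2]
  for p in (M,m0): v=p-k; print("  ang",np.arctan2(v@yv,-(v@xv)),np.linalg.norm(v))
print("start",onz(d12,*q(246,345),.06)[:2])
E
```

```text
long mark (array([0.5029, 0.145 , 0.051 ]), np.float64(0.0012020326812440187))
roller (array([0.451 , 0.181 , 0.0679]), np.float64(0.002083501243764312))
C [0.3827 0.259 ]
B [0.457  0.2429]
A [0.5336 0.2348]
0.045 knob [0.5339 0.1445]
0.045 bartop [0.5359 0.1462]
0.045 bar end far [0.5456 0.157 ]
0.045 ptr end [0.5265 0.1356]
mark [0.5045 0.1437] m0 [0.531  0.1189]
  ang 1.4186952712814425 0.02945068690506744
  ang -0.015031151213024967 0.025753450309855982
0.052 knob [0.5321 0.146 ]
0.052 bartop [0.5339 0.1478]
0.052 bar end far [0.5434 0.1584]
0.052 ptr end [0.5247 0.1375]
mark [0.5034 0.1453] m0 [0.5293 0.121 ]
  ang 1.417748007399626 0.028717716438385124
  ang -0.01638258245862785 0.02516201508299923
start [0.3904 0.1639]
```

Call:
{"api": "carry_out", "payload": {
  "steps": [0.0067,0.04,0.02,0,0,0.15,0.4,0.0067,0.0737,0.05,0,0,0.3,0.4,0.0067,0.0737,0.05,0,0,0.45,0.4,0.0067,0.0737,0.05,0,0,0.6,0.4,0.0067,0.0737,0.05,0,0,0.731,0.4,0.0067,0.0737,0.07,0,0,0.731,0.4,0.0067,0.0737,0.08,0,0,0.731,0.4,0.0067,0.0737,0.08,0,0,0.731,0.4]
}}

```text
time_s: 30.45
eef_pos: [0.5312, 0.1464, 0.1875]
eef_rot: [-0.001, 0.913, 0.408, -0.002]
wrist_force: [-0.7, -0.1, 0.4]
opening: 0.4
grasp_force: 0.0
```

```bash
python3 - <<'E'
from h import *
go(.5325,.1465,.134,.84); print(ctrl.get_obs()["opening"])
E
```

```text
row [0.0011, 0.001, 0.0535, -0.0028, 0.0028, 0.0001] from [0.5312 0.1464 0.1875] yaw 0.84 nrows 1.1
0.4000076716021123
```

Call:
{"api": "carry_out", "payload": {
  "steps": [0.001,0.001,0.03,0,0,0,0.4,0.001,0.001,0.045,0,0,0,0.4,0.001,0.001,0.053,0,0,0,0.4,0.001,0.001,0.053,0,0,0,0.4,0.001,0.001,0.053,0,0,0,0,0.001,0.001,0.053,0,0,0,0,0.001,0.001,0.053,0,0,0,0,0.001,0.001,0.053,0,0,0,0,0.001,0.001,0.053,0,0,0,0]
}}

```text
time_s: 31.35
eef_pos: [0.534, 0.1478, 0.1375]
eef_rot: [-0.001, 0.913, 0.407, 0.001]
wrist_force: [-1.5, 6.5, 0.3]
opening: 0.105
grasp_force: 60.3
```

Call:
{"api": "carry_out", "payload": {
  "steps": [0,0,0,0,0,0.1,0,0,0,0,0,0,0.2,0,0,0,0,0,0,0.3,0,0,0,0,0,0,0.4,0,0,0,0,0,0,0.5,0,0,0,0,0,0,0.6,0,0,0,0,0,0,0.7,0,0,0,0,0,0,0.77,0,0,0,0,0,0,0.8,0,0,0,0,0,0,0.8,0,0,0,0,0,0,0.8,0]
}}

```text
time_s: 32.45
eef_pos: [0.5346, 0.1466, 0.1375]
eef_rot: [-0.0, 1.0, 0.02, 0.001]
wrist_force: [-1.3, 0.8, 6.4]
opening: 0.112
grasp_force: 60.9
```

Call:
{"api": "carry_out", "payload": {
  "steps": [0,0,0,0,0,0,0.3,0,0,0,0,0,0,0.35,0,0,0,0,0,0,0.35,0,0,-0.04,0,0,0,0.35,0,0,-0.09,0,0,0,0.35,0,0,-0.13,0,0,0,0,0,0,-0.13,0,0,0,0]
}}

```text
time_s: 33.15
eef_pos: [0.5371, 0.1468, 0.2732]
eef_rot: [-0.0, 1.0, 0.02, 0.006]
wrist_force: [0.2, -0.5, 0.7]
opening: 0.019
grasp_force: 0.0
```

```bash
python3 - <<'E'
from h import *
np.set_printoptions(precision=4,suppress=True)
im=snap("wrist","w13"); t=snap("top","t13"); sc=snap("scene","s13"); print(pose()[:3,3])
d=load("top0"); s=512/800
P=lambda u,v,z: onz(d,(u+.5)*s-.5,(v+.5)*s-.5,z)[:2]
for z in (0,.1,.2,.25): print(z,"kettle right",P(147,290,z),"kettle centre",P(85,288,z))
# scene: kettle bottom (800px) right-front edge (128,490), top (70,358)
e=load("s13"); Q=lambda u,v,z: onz(e,(u+.5)*s-.5,(v+.5)*s-.5,z)[:2]
print("base bottom",Q(80,512,0),"right",Q(138,475,0),"left",Q(35,500,0))
c=np.array([.4584,.2272]); xv=np.array([.1277,.9918]); yv=np.array([-.9918,.1277])
for th in (1.75,):
    h=c+.09*xv
    for n,a,b in [("handle",-.142,.038),("tip",-.153,.033),("topcorner",-.128,.067),("frontbottom",-.128,0)]:
        x=a*np.cos(th)+b*np.sin(th); z=-a*np.sin(th)+b*np.cos(th)+.052; X=np.r_[h+x*xv,z]; print(n,X,"top px800",proj(d,X)/s)
E
```

```text
[0.5335 0.1465 0.2658]
0 kettle right [0.5455 0.4792] kettle centre [0.5471 0.6206]
0.1 kettle right [0.5343 0.4387] kettle centre [0.5358 0.5694]
0.2 kettle right [0.5231 0.3982] kettle centre [0.5246 0.5183]
0.25 kettle right [0.5176 0.3779] kettle centre [0.5189 0.4927]
base bottom [0.4814 0.5846] right [0.4975 0.4822] left [0.5507 0.636 ]
handle [0.4779 0.3787 0.185 ] top px800 [158.4457 314.4702]
tip [0.4775 0.3757 0.1967] top px800 [157.6507 314.2152]
topcorner [0.4812 0.4045 0.166 ] top px800 [149.0614 313.2376]
frontbottom [0.4728 0.3391 0.178 ] top px800 [180.0565 317.8622]
```

Call:
{"api": "carry_out", "payload": {
  "steps": [0,0,-0.04,0,0,0,0,0,0,-0.056,0,0,0.05,0,-0.006,-0.04,-0.056,0,0,0.1,0,-0.013,-0.085,-0.056,0,0,0.168,0,-0.02,-0.13,-0.056,0,0,0.168,0,-0.027,-0.175,-0.056,0,0,0.168,0,-0.034,-0.22,-0.056,0,0,0.168,0,-0.04,-0.255,-0.056,0,0,0.168,0,-0.04,-0.269,-0.056,0,0,0.168,0,-0.04,-0.269,-0.056,0,0,0.168,0,-0.04,-0.269,-0.056,0,0,0.168,0]
}}

```text
time_s: 34.4
eef_pos: [0.4836, 0.4127, 0.3209]
eef_rot: [0.001, 0.998, -0.065, -0.001]
wrist_force: [-0.1, -0.5, 0.4]
opening: -0.001
grasp_force: 0.0
```

```bash
python3 - <<'E'
from h import *
go(.4824,.4134,.254,-.128)
im=snap("wrist","w14"); d=load("w14")
h=np.array([.4699,.3165]); xv=np.array([.1277,.9918]); yv=np.array([-.9918,.1277]); th=1.75
for n,a,y,b in [("handle",-.142,0,.038),("lipL",-.153,.035,.038),("lipR",-.153,-.035,.038),("topcorner",-.128,0,.067),("frontbottom",-.128,0,0)]:
    x=a*np.cos(th)+b*np.sin(th); z=-a*np.sin(th)+b*np.cos(th)+.052; X=np.r_[h+x*xv+y*yv,z]; print(n,proj(d,X).round(0))
g=im[:,:,:].astype(int)
for v in (150,165,180,195): print(v,[int(g[v,u].sum()/3) for u in range(150,420,6)])
E
```

```text
row [-0.0011, -0.0006, 0.0669, 0.0022, 0.0017, -0.0013] from [0.4836 0.4127 0.3209] yaw -0.129 nrows 1.3
handle [293. 205.]
lipL [291. 252.]
lipR [295. 162.]
topcorner [259. 197.]
frontbottom [342. 202.]
150 [95, 83, 83, 79, 37, 11, 8, 7, 14, 28, 36, 36, 42, 45, 46, 40, 39, 37, 47, 135, 176, 227, 231, 231, 231, 232, 232, 231, 236, 237, 224, 200, 138, 137, 137, 136, 131, 113, 113, 114, 114, 112, 113, 128, 133]
165 [9, 6, 9, 10, 10, 8, 7, 9, 29, 38, 36, 38, 42, 44, 40, 38, 40, 42, 49, 138, 177, 230, 232, 232, 230, 65, 66, 232, 237, 236, 222, 170, 137, 136, 137, 114, 110, 111, 111, 113, 113, 104, 136, 173, 238]
180 [9, 10, 9, 9, 10, 8, 28, 43, 41, 36, 39, 38, 38, 39, 40, 39, 43, 46, 74, 154, 178, 233, 232, 232, 221, 67, 69, 161, 172, 184, 201, 128, 148, 246, 226, 114, 109, 108, 109, 85, 68, 209, 246, 245, 150]
195 [9, 8, 12, 41, 43, 40, 43, 44, 43, 41, 39, 48, 39, 39, 36, 42, 38, 43, 82, 223, 178, 233, 232, 232, 199, 67, 68, 155, 155, 154, 69, 80, 207, 246, 246, 246, 218, 135, 131, 118, 67, 94, 135, 135, 135]
```

Call:
{"api": "carry_out", "payload": {
  "steps": [-0.001,0,0.04,0,0,0,0,-0.001,0,0.067,0,0,0,0,-0.001,0,0.067,0,0,0,0,-0.001,0.012,0.067,0,0,0,0,-0.001,0.024,0.067,0,0,0,0,-0.001,0.036,0.063,0,0,0,0,-0.001,0.048,0.058,0,0,0,0,-0.001,0.061,0.053,0,0,0,0]
}}

```text
time_s: 35.25
eef_pos: [0.4748, 0.3523, 0.2708]
eef_rot: [-0.0, 0.998, -0.065, 0.001]
wrist_force: [0.6, 0.7, -0.8]
opening: 0.002
grasp_force: 0.4
```

Call:
{"api": "carry_out", "payload": {
  "steps": [0,0.012,-0.002,0,0,0,0,0,0.025,-0.004,0,0,0,0,0,0.037,-0.004,0,0,0,0,0,0.05,-0.003,0,0,0,0,0,0.062,-0.001,0,0,0,0,0,0.075,0.002,0,0,0,0,0,0.088,0.007,0,0,0,0,0,0.101,0.013,0,0,0,0,0,0.113,0.021,0,0,0,0,0,0.125,0.029,0,0,0,0,0,0.136,0.038,0,0,0,0,0,0.136,0.038,0,0,0,0]
}}

```text
time_s: 36.45
eef_pos: [0.456, 0.2169, 0.2295]
eef_rot: [0.001, 0.998, -0.065, -0.002]
wrist_force: [-1.2, -1.8, -0.2]
opening: -0.004
grasp_force: 0.6
```

```bash
python3 - <<'E'
from h import *
o=ctrl.get_obs(); print(o["eef_pos"],o["wrist_force"])
im=snap("top","t15"); im2=snap("scene","s15"); im3=snap("wrist","w15")
cv2.imwrite("pics/x15.png",np.hstack([cv2.resize(im[140:270,70:230],(395,320)),cv2.resize(im2[190:330,70:250],(405,320))])[:,:,::-1])
E
```

```text
[0.45602735 0.21688595 0.22945463] [-1.18878609 -1.8276427  -0.15075952]
```

View pics/x15.png

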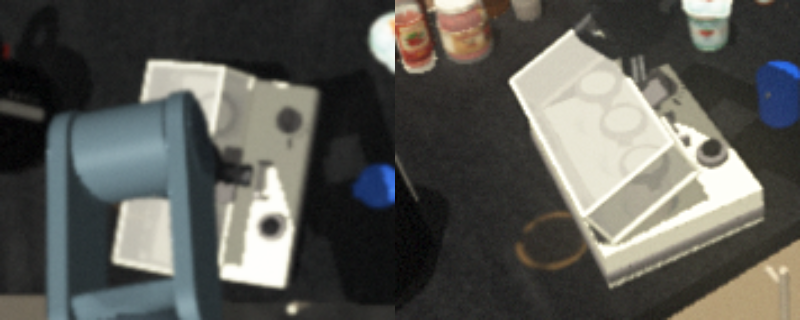

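The picture pair shows the cover swung forward to about 0.5 rad, with the fingers behind its handle at (240,170) in the left half and the jars inside. I'm following it down and checking forces.

Call:
{"api": "carry_out", "payload": {
  "steps": [0,0.007,0.008,0,0,0,0,0,0.0144,0.0165,0,0,0,0,0,0.02,0.022,0,0,0,0,0,0.0244,0.0285,0,0,0,0,0,0.03,0.035,0,0,0,0,0,0.0344,0.04,0,0,0,0,0,0.04,0.044,0,0,0,0,0,0.0444,0.048,0,0,0,0,0,0.0444,0.048,0,0,0,0]
}}

```text
time_s: 37.5
eef_pos: [0.4512, 0.1744, 0.1828]
eef_rot: [-0.0, 0.998, -0.065, -0.0]
wrist_force: [0.1, -0.4, -0.2]
opening: -0.001
grasp_force: 0.0
```

Call:
{"api": "carry_out", "payload": {
  "steps": [0,0.001,0.004,0,0,0,0,0,0.001,0.007,0,0,0,0,0,0.001,0.009,0,0,0,0,0,0.001,0.011,0,0,0,0,0,0.001,0.0125,0,0,0,0,0,0.001,0.014,0,0,0,0]
}}

```text
time_s: 38.1
eef_pos: [0.4515, 0.1732, 0.1698]
eef_rot: [0.001, 0.998, -0.064, 0.0]
wrist_force: [-0.8, -2.2, 4.2]
opening: 0.003
grasp_force: 1.7
```

Call:
{"api": "carry_out", "payload": {
  "steps": [0,0,0.0015,0,0,0,0,0,0,0.003,0,0,0,0,0,0,0.0045,0,0,0,0,0,0,0.006,0,0,0,0,0,0,0.006,0,0,0,0]
}}

```text
time_s: 38.6
eef_pos: [0.451, 0.1736, 0.163]
eef_rot: [-0.0, 0.998, -0.065, -0.0]
wrist_force: [0.0, -0.5, -0.4]
opening: 0.005
grasp_force: 0.0
```

Call:
{"api": "carry_out", "payload": {
  "steps": [0,0,0.001,0,0,0,0,0,0,0.002,0,0,0,0,0,0,0.003,0,0,0,0,0,0,0.003,0,0,0,0]
}}

```text
time_s: 39.0
eef_pos: [0.4514, 0.1737, 0.1623]
eef_rot: [0.0, 0.998, -0.064, -0.0]
wrist_force: [-8.6, -1.5, 19.7]
opening: -0.003
grasp_force: 10.1
```

The force rose to 4 N, dropped to zero, then met a solid stop at 89 mm, so the cover has clicked shut. I'll rise and check the cover and dial numerically.

Call:
{"api": "carry_out", "payload": {
  "steps": [0,0,-0.002,0,0,0,0,0,0,-0.04,0,0,0,0,0,0.03,-0.085,0,0,0,0,0,0.06,-0.11,0,0,0,0,0,0.06,-0.11,0,0,0,0,0,0.06,-0.11,0,0,0,0]
}}

```text
time_s: 39.6
eef_pos: [0.4439, 0.1136, 0.271]
eef_rot: [-0.0, 0.998, -0.065, 0.001]
wrist_force: [-0.9, 0.5, -0.7]
opening: -0.002
grasp_force: 0.0
```

```bash
python3 - <<'E'
from h import *
np.set_printoptions(precision=4,suppress=True)
im=snap("wrist","w16"); d=load("w16"); print(pose()[:3,3])
g=cv2.cvtColor(im,cv2.COLOR_RGB2GRAY)
h=np.array([.4699,.3165]); xv=np.array([.1277,.9918]); yv=np.array([-.9918,.1277])
def Hp(a,y,b,th):
    x=a*np.cos(th)+b*np.sin(th); z=-a*np.sin(th)+b*np.cos(th)+.052; return proj(d,np.r_[h+x*xv+y*yv,z])
for th in (0,.08): print("th",th,"handle tip corners/top front edge",[Hp(*p,th).round(1) for p in [(-.153,.035,.038),(-.153,-.035,.038),(-.128,.128,.067),(-.128,-.128,.067)]])
L=cv2.createLineSegmentDetector().detect(g)[0][:,0]
dp=proj(d,(.5325,.1465,.079)); sp=proj(d,(.39,.164,.06)); print("dial px",dp,"start px",sp)
for l in L:
    n=np.hypot(l[0]-l[2],l[1]-l[3]); m=(l[:2]+l[2:])/2
    if np.linalg.norm(m-dp)<45 and n>6:
        A,B=onz(d,*l[:2],.079),onz(d,*l[2:],.079); v=(B-A)[:2]; a=np.arctan2(v@yv,-(v@xv))%np.pi
        print("dial",l.round(0),"world",A[:2],B[:2],"len",np.linalg.norm(v).round(4),"val mod pi",round(a,3))
    elif n>35: print("long",l.round(0),int(n))
E
```

```text
[0.4433 0.1141 0.2699]
th 0 handle tip corners/top front edge [array([195.8, 223.4]), array([191.6, 150.5]), array([169.2, 325.8]), array([140.6,  24.5])]
th 0.08 handle tip corners/top front edge [array([189.5, 228.5]), array([184.6, 152.5]), array([160. , 333.8]), array([126.4,  20.2])]
dial px [199.5996  93.6746] start px [209.9548 233.8853]
long [231.  39. 164.  39.] 66
long [ -1. 134.  45. 324.] 195
long [ -1. 351. 179. 261.] 201
long [236. 231. 233.  38.] 192
long [143.  23.   1.  24.] 142
dial [205. 114. 191. 108.] world [0.5143 0.1449] [0.5213 0.1566] len 0.0136 val mod pi 0.413
dial [219. 108. 205. 114.] world [0.5182 0.1316] [0.5145 0.1448] len 0.0137 val mod pi 2.733
dial [210. 132. 208. 120.] world [0.4987 0.1425] [0.5089 0.143 ] len 0.0102 val mod pi 1.396
dial [212. 120. 214. 131.] world [0.5091 0.1396] [0.4991 0.1394] len 0.01 val mod pi 1.419
long [167. 263. 146.  27.] 237
dial [212.  72. 215. 106.] world [0.5487 0.133 ] [0.5207 0.1349] len 0.0281 val mod pi 1.512
dial [193.  75. 210.  72.] world [0.5486 0.1493] [0.5491 0.1345] len 0.0148 val mod pi 2.979
dial [219.  
[... 1441 characters left out ...]
 0.0204 val mod pi 1.408
long [171. 222. 165. 154.] 67
long [450. 202. 485. 219.] 38
dial [166.  49. 173. 148.] world [0.5715 0.1686] [0.4883 0.1794] len 0.0839 val mod pi 1.571
long [383. 149. 379. 102.] 47
long [ 34.  95.  65. 252.] 159
long [ 60. 129.  70. 181.] 52
long [ 76. 216.  83. 250.] 35
long [138.  50.  49.  51.] 88
dial [243.  89. 244. 101.] world [0.5311 0.1076] [0.5215 0.108 ] len 0.0095 val mod pi 1.491
dial [195.  83. 197.  98.] world [0.5418 0.1492] [0.5291 0.1492] len 0.0126 val mod pi 1.444
dial [174.  89. 177. 124.] world [0.5389 0.168 ] [0.5091 0.1714] len 0.0301 val mod pi 1.557
dial [172.  52. 173.  77.] world [0.5689 0.164 ] [0.5492 0.1667] len 0.0199 val mod pi 1.578
```

The cover's edges match the shut pose. The dial bar and pointer read about 1.40, in line with the long mark. Now the start button.

```bash
python3 - <<'E'
from h import *
np.set_printoptions(precision=4,suppress=True)
d=load("w16"); g=cv2.cvtColor(d["im"],cv2.COLOR_RGB2GRAY)[195:275,170:234]
d12=load("w12"); q=((246.5)/2.2+69.5,345.5/2.2-.5)
for t in (35,50,65):
    n,l,st,c=cv2.connectedComponentsWithStats((g<t).astype(np.uint8))
    for i in range(1,n):
        if 100<st[i,4]<2500:
            p=c[i]+[170,195]; print(t,st[i].tolist(),p,onz(d,*p,.062)[:2],onz(d,*p,.066)[:2],tri(d,p,d12,q))
go(.3904,.164,.16,-.128)
E
```

```text
35 [0, 41, 64, 39, 814] [211.4951 262.9103] [0.3559 0.1678] [0.3582 0.1669] (array([0.3924, 0.1638, 0.1077]), np.float64(0.023891071598061392))
50 [31, 31, 19, 20, 183] [210.9836 235.3169] [0.3891 0.1627] [0.3908 0.1619] (array([0.3895, 0.1635, 0.0606]), np.float64(0.002225557714993339))
50 [0, 40, 64, 40, 870] [211.3655 262.469 ] [0.3565 0.1678] [0.3587 0.1669] (array([0.3923, 0.1638, 0.1071]), np.float64(0.023519091900319148))
65 [29, 30, 21, 22, 347] [208.9107 235.5159] [0.3891 0.165 ] [0.3909 0.1641] (array([0.3912, 0.1645, 0.0654]), np.float64(0.0011671318601722603))
65 [0, 40, 64, 40, 911] [210.9221 262.3798] [0.3567 0.1683] [0.3589 0.1674] (array([0.3925, 0.164 , 0.1075]), np.float64(0.023177367640073325))
row [-0.0589, -0.0426, 0.1099, -0.0004, 0.0005, -0.002] from [0.4433 0.1141 0.2699] yaw -0.13 nrows 2.6
```

Call:
{"api": "carry_out", "payload": {
  "steps": [-0.03,-0.02,0.02,0,0,0,0,-0.059,-0.042,0.05,0,0,0,0,-0.059,-0.042,0.09,0,0,0,0,-0.059,-0.042,0.11,0,0,0,0,-0.059,-0.042,0.116,0,0,0,0,-0.059,-0.042,0.122,0,0,0,0,-0.059,-0.042,0.127,0,0,0,0,-0.059,-0.042,0.13,0,0,0,0,-0.059,-0.042,0.132,0,0,0,0,-0.059,-0.042,0.132,0,0,0,0]
}}

```text
time_s: 40.65
eef_pos: [0.3912, 0.1632, 0.1404]
eef_rot: [0.0, 0.998, -0.065, 0.0]
wrist_force: [-9.6, -3.6, 19.6]
opening: 0.001
grasp_force: 7.9
```

Call:
{"api": "carry_out", "payload": {
  "steps": [0,0,-0.003,0,0,0,0,0,0,-0.004,0,0,0,0,0,0,-0.004,0,0,0,0]
}}

```text
time_s: 40.95
eef_pos: [0.3912, 0.1633, 0.1432]
eef_rot: [-0.0, 0.998, -0.065, 0.001]
wrist_force: [-0.9, 0.4, 2.2]
opening: 0.004
grasp_force: 1.5
```

Call:
{"api": "carry_out", "payload": {
  "steps": [0,0,-0.004,0,0,0,0,0,0,-0.03,0,0,0,0,0,0.03,-0.07,0,0,0,0,0,0.05,-0.11,0,0,0,0,0,0.05,-0.11,0,0,0,0,0,0.05,-0.11,0,0,0,0]
}}

```text
time_s: 41.55
eef_pos: [0.3847, 0.1133, 0.2534]
eef_rot: [-0.0, 0.998, -0.065, 0.002]
wrist_force: [0.7, 0.1, 0.2]
opening: 0.001
grasp_force: 0.0
```

```bash
python3 - <<'E'
from h import *
im=snap("wrist","w17"); d=load("w17"); t=snap("top","t17")
L=cv2.createLineSegmentDetector().detect(cv2.cvtColor(im,cv2.COLOR_RGB2GRAY))[0][:,0]
h=np.array([.4699,.3165]); xv=np.array([.1277,.9918]); yv=np.array([-.9918,.1277])
for th in (0,.08):
    P=[]
    for y in (.035,-.035):
        x=-.153*np.cos(th)+.038*np.sin(th); z=.153*np.sin(th)+.038*np.cos(th)+.052; P.append(proj(d,np.r_[h+x*xv+y*yv,z]).round(1).tolist())
    print(th,P)
    c=np.mean(P,0)
print([l.round(0).tolist() for l in L if np.linalg.norm((l[:2]+l[2:])/2-c)<40 and np.hypot(l[0]-l[2],l[1]-l[3])>40])
a,b=load("top0")["im"].astype(int),t.astype(int)
diff=(np.abs(a-b).max(2)>60).astype(np.uint8)[125:230,210:430]; n,l,st,c=cv2.connectedComponentsWithStats(diff); print([(st[i].tolist(),(c[i]+[210,125]).round(0).tolist()) for i in range(1,n) if st[i,4]>15])
E
```

```text
0 [[178.9, 167.0], [172.7, 78.4]]
0.08 [[170.8, 169.8], [163.6, 76.5]]
[[151.0, 273.0, 122.0, 0.0], [115.0, 0.0, 146.0, 274.0], [178.0, 103.0, 181.0, 144.0], [178.0, 164.0, 172.0, 83.0], [151.0, 166.0, 143.0, 83.0]]
[([83, 61, 20, 20, 285], [303.0, 196.0]), ([36, 75, 20, 18, 267], [255.0, 209.0]), ([2, 82, 21, 18, 274], [222.0, 215.0]), ([122, 98, 21, 7, 99], [342.0, 227.0]), ([59, 101, 16, 4, 42], [277.0, 228.0])]
```

```bash
python3 - <<'E'
from h import *
for f in ("top0","t6","t17"):
    H=cv2.cvtColor(load(f)["im"],cv2.COLOR_RGB2HSV)[140:260,200:400]
    for n,a,b in (("blue",105,125),("green",45,80),("orange",8,18)):
        m=((H[...,0]>=a)&(H[...,0]<=b)&(H[...,1]>140)&(H[...,2]>40)).astype(np.uint8); N,l,st,c=cv2.connectedComponentsWithStats(m)
        i=1+np.argmax(st[1:,4]) if N>1 else 0; print(f,n,st[i,4],(c[i]+[200,140]).round(1))
E
```

```text
top0 blue 322 [223. 215.]
top0 green 264 [277.2 234.8]
top0 orange 379 [376.3 227.2]
t6 blue 312 [223.1 215. ]
t6 green 290 [277.5 234.6]
t6 orange 380 [376.2 227.1]
t17 blue 301 [222.9 215.2]
t17 green 292 [277.5 234.6]
t17 orange 379 [376.3 227.1]
```

Nothing else has moved and the cover is still shut, so I'm handing in.

```bash
python3 -c "
from bench import ctrl
print(ctrl.hand_in())"
```

```text
the job is handed in; nothing more can be done
None
```

The job is handed in: all three jars are snapped shut and upright in the wells, the cover is clicked shut, the dial is on the long mark and start was pressed last; no verdict came back, so this rests on my own force and camera checks.

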